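# Set and lock the side stop of a lever punch

## Task

Set the lever punch for the next ribs: push the knob of its side-stop rod in to the middle one of its three click positions. Then take the red-handled square T-key from its stand, put it down the bore on top of the stop bracket into the lock screw and turn it clockwise until the screw is tight. Put the key back upright in a free hole of the stand and let go; leave the other tools and things on the bench where they are.

Things in the scene. Friction and masses are not known exactly. Their poses are not given: they have to be found in the camera images.
- punch: Grey-green bench lever punch fixed to the table. Origin: centre of the underside of its base plate, 200 mm (x) by 260 mm (y), 22 mm high; its front looks to its own -x. C-frame on its -y side, see frame_arm; stop bracket on its +y side, see stop_bracket. A steel rod (the side stop) runs along y through the bracket at x -35, z 45 mm.
- frame_arm (a point): Obstacle: front end of the C-frame's upper arm, at x -55, y -65, z 203 mm of the punch. The arm runs back to x +95 at y -91 to -39, up to 230 mm high, over a column; a ram and a die stand below it at x -35. The hand lever lies above it, from x -45, z 240 to a ball at x 200, y -97, z 318 (top 337 mm).
- stop_bracket (a point): Centre of the top of the stop bracket, a block 60 mm (x) by 70 mm (y), top 105 mm above the table, axes as the punch's; lies at x -35, y +70 of the punch. Here opens the upright bore, 26 mm diameter, with the lock screw deep inside, out of reach of fingers.
- stop_fence (a point): Steel fence plate on the inner end of the side-stop rod, 60 mm wide, between bracket and die; moves with the rod. Nothing to be done with it.
- stop_rod (a joint): Travel of the side-stop rod in m: 0 = first click (fully out, where it starts, within 1 mm), 0.018 = middle click, 0.036 = last click (fully in). It grows as the knob is pushed to the punch (its -y). A spring draws it into the nearest click; about 7 N takes it to the next, the last 7 mm it snaps by itself and stays. It can be pulled back from behind the knob.
- stop_knob (a point): Centre of the flat outer end face of the round black knob (32 mm diameter, 22 mm long) on the outer (+y) end of the 14 mm steel rod; moves with the rod; axes as the punch's. Height 45 mm. The gap between the bracket's +y face and the knob's inner side is 66 mm fully out, 48 mm at the middle click, 30 mm fully in. Three dark rings on the rod mark the clicks: at each one, that click's ring stands just outside the bush in the bracket.
- lock_screw (a joint): Turn of the lock screw in rad, growing clockwise seen from above. It starts loose somewhere from 0.15 to 0.65 and comes up tight against a stop at 1.75; count it tight from 1.6. It stays where it is left (friction about 0.1 N m).
- screw_recess (a point): Mouth of the lock screw's square recess on the bore's axis, 72 mm above the table, 33 below the bracket's top. Recess 11 mm square, 12 mm deep (floor at 60), sides along this point's x and y, which turn with the screw (they are the punch's at joint 0; clockwise = yaw falls). Above the mouth it widens like a countersink to 25 mm over 12 mm of height and guides the key in.
- square_key: Red T-handle key, about 160 g. Origin: centre of the tip's underside; z up the shank. Tip 10 mm square (sides along its x, y), 24 mm long, then shank 12 mm round; hub 17 mm round at 90-102. Handle: flat-sided bar 90 mm long (x), 14 wide (y), 18 high, middle 110 mm above the origin. Starts upright in a hole of the stand, tip 10 mm above the table, turned at most 0.25 rad from the stand.
- nut_driver_a: T-handle nut driver with a black handle, round 14 mm end: same height and handle as the key; not wanted, stays in the stand. Origin: centre of the underside.
- nut_driver_b: T-handle nut driver with a yellow handle, otherwise as the black one; stays in the stand.
- stand: Plywood stand fixed to the table, 60 mm (x) by 210 mm (y) by 55 mm high, origin at the centre of its underside, with three upright holes in a row along its y. Which tool stands in which hole varies.
- stand_hole0 (a point): Mouth of the hole at y -75 mm of the stand, 18 mm diameter, 45 mm deep, with a 3 mm chamfer; height 55 mm.
- stand_hole1 (a point): Mouth of the middle hole of the stand, same size.
- stand_hole2 (a point): Mouth of the hole at y +75 mm of the stand, same size.
- can_copper: Bystander: black can, 103 mm diameter, 70 mm high, heaped with copper-coloured fasteners to 82 mm, behind the rod's knob. Origin: centre of the underside.
- can_zinc: Bystander: yellow can of the same size with steel fasteners, in front of the rod's knob (towards the robot).
- rib: Bystander: aluminium wing rib, 300 mm long (its x), 60 mm wide, 21 mm high, lying in front of the punch.
- pliers: Bystander: pliers with blue handles, 160 mm long (its x), 70 mm wide, 16 mm high, lying in front of the stand.
- can_lid: Bystander: yellow lid, 104 mm diameter, 8 mm high, behind the stand.
- steel_rule: Bystander: steel rule, 300 mm long (its x), 26 mm wide, 4 mm thick.
- drill_index: Bystander: red flat drill box, 110 by 70 by 26 mm.

How it is judged (in metres and radians):
On the way, in this order (a step that is already met when the one before it is completed fails the run):
1. the side-stop rod rests in its middle click with the screw still loose (value of joint stop_rod between 0.015 and 0.021 m and value of joint lock_screw below 1 rad), for 0.2 s.
2. the lock screw is tight, turned by the key in its recess, with the rod in its middle click (value of joint stop_rod between 0.015 and 0.021 m and value of joint lock_screw above 1.6 rad and horizontal distance between square_key and screw_recess below 0.005 m and z of square_key in the frame of screw_recess below -0.005 m), for 0.2 s.
At the end, for the whole second after the job is handed in: The rod is within 3 mm of its middle click (0.015 to 0.021), the lock screw is turned to 1.6 rad or more, and the square key stands released and at rest in a hole of the stand: its tip within 7 mm of the hole's axis, below 20 mm height, tilted less than 0.2 rad (value of joint stop_rod between 0.015 and 0.021 m and value of joint lock_screw above 1.6 rad and (horizontal distance between square_key and stand_hole0 below 0.007 m or horizontal distance between square_key and stand_hole1 below 0.007 m or horizontal distance between square_key and stand_hole2 below 0.007 m) and height (world z) of square_key below 0.02 m and angle between square_key's own z axis and vertical below 0.2 rad and linear speed of square_key below 0.02 m/s and contact force between the fingers and square_key below 0.1 N); the robot touches nothing.
It fails at once if a can, the lid, the rib, the pliers, the rule or the drill box is moved more than 30 mm (distance of any of can_copper, can_zinc, rib, pliers, can_lid, steel_rule, drill_index from where it was at the start of the episode above 0.03 m).
It fails at once if a nut driver is lifted, tipped over or taken out of the stand (height (world z) of any of nut_driver_a, nut_driver_b above 0.03 m or angle between any of nut_driver_a, nut_driver_b's own z axis and vertical above 0.35 rad).
It also fails if it takes over 67 s, if anything falls off the work surface, if the arm or the gripper's body presses on something with over 40 N, if the wrist force passes 120 N, or if a joint passes its speed limit or range.

## Robot

A 6-joint arm with a two-finger parallel gripper is mounted at the origin on the work surface. World frame = base frame: x ahead of the robot, y to its left, z up, the work surface at z = 0. Lengths are in mm, angles in rad, forces in N, time in s.
With the tool pointing down it reaches from about 350 to 875 mm from the base axis. Payload 4.2 kg.
Tool frame: the origin (TCP) lies at the very end of the fingers, on their centre line; the grasp point (between the pads) lies arm.grip_depth behind it (arm.grip_depth is the distance from the TCP to the grasp point, in mm); x points along the fingers, y is the direction in which the jaws open and shut, and the axes are right-handed (so a half turn about x gives the same grasp; the last joint's range is limited). The gripper opens to 85 mm and grips with 20 to 120 N. Pads are 22 mm wide; open, the fingers measure 114 mm over their backs; the gripper's body (76 mm by 85 mm) begins 54 mm behind the grasp point. The pads swing forward as they close: fully open they stand 13 mm farther back than shut.
Start: joints at [1.39, 0.385, 0.008, 0, -1.194, -0.259], TCP at [266.065, 565.516, 231.312] pointing down, gripper open.
Joint ranges: [-3.14, 3.14], [-1.21, 2.06], [-1.07, 1.41], [-3.16, 2.05], [-2.99, -0.16], [-3.1, 3.1]. Speed limits (rad/s): [2.79, 2.79, 3.14, 3.14, 3.14, 3.14].

## Interface

Orientations are given as a unit quaternion [x, y, z, w].
In Python, from bench import arm, get_image, models gives the robot as it stands.
- The arm moves only by the tool arm_command, never from a script. Its argument "rows" is a list of rows, each an object of numbers: "dx", "dy", "dz": the shift along the tool's x, y, z in m; "wx", "wy", "wz": the turn, a rotation vector about the tool's x, y, z in degrees; "gripper": the closure, from -1 (fully open) to 1 (shut). A call has exactly 8 rows; each row is the pose to reach, as a shift and turn from the pose measured when the call began, along the tool's axes at that moment; what a row does not reach only later rows make up. A row lasts 1/10 s, in which the tool goes at most 50 mm and 8.59 degrees, less where a joint would pass 70% of its speed; a pose out of reach is approached as far as the arm can. A call with a gripper value outside its range is refused whole. The fingers move at their own pace and stop on an object; the grip force is fixed at half the most. Time passes only in rows, so rows that repeat a pose let the fingers close, or fill a call up. It gives the time, the measured TCP pose, the force and the opening at its end, in the units of the state.
- arm.read_state(): the state, without advancing time (a new reading comes with each control period).
- get_image(name): name is "scene" or "side" or "wrist"; returns a dict with "img" (480x640x3 uint8, red, green, blue), "K" (3x3 intrinsics, pixels), "rvec" (rotation vector, rad) and "tvec" (3), from world to camera coordinates, as OpenCV has them; the wrist camera has in their place "T_tool_cam" (4x4, takes a point from camera to tool coordinates, whose origin is the TCP and whose axes are the tool frame's). Camera axes: x right, y down, z forward; pixel columns grow to the right and rows downward; lengths in mm; the calibration is good to about 2 mm. A picture is of the moment at which its call begins: read the wrist's pose just before it. There is no depth.
- arm.job_done(): hands the job in, once; it reports no verdict.
Trained networks look in the newest picture that a camera, given by its name, has taken for a name from the list of things; names that differ only in an ending like _2 or _b are one class to them, and where a whole thing is asked for, a point or a joint stands for the part that bears it (a point fixed in the world has none). Each returns a list of dicts, best first, with "conf" (0 to 1); they miss things now and then, are a little off and sometimes report something else, mostly with a low value. They report only what shows in the picture. A call takes as long as a camera call.
- models.cut_out(camera, query): "mask" (480x640 bool, what is visible of it) and "extent" ([left, top, right, bottom] in pixels, round what is visible of it).
The state is a dict: "clock": time; "joints": joint angles; "joint_vel": joint speeds; "joint_efforts": joint torques, N m; "position": TCP position; "ee_rot": TCP orientation; "contact_force": force on the tool from outside, world axes, zero at the start; "wrist_torque": the same for the moment, N m; "gripper_width": finger opening in mm.
Only numpy, scipy, OpenCV 4.12 (cv2) and the standard library are available. Lean on these libraries where they do the work, as an engineer would, in place of code of your own. Each camera call takes 0.05 s, during which the arm holds its last target.

## Working session

There is one attempt and no reset: what is moved stays moved. The work goes in short steps, Python scripts to look and compute and a tool call to move; the robot and the scene stay as the last step left them, time stands still between calls to the robot, and variables do not carry over. Pictures are saved under pics/ and viewed, and the job is handed in when it is done.

Besides the shell and the picture viewer there is one more tool, called as name(argument=value, ...), one argument or row to a line, values as JSON. arm_command: Moves the arm, as the interface text tells. Its arguments: {"type":"object","properties":{"rows":{"type":"array"}},"required":["rows"]}

```bash
ls; mkdir -p pics
python3 - <<'E'
from bench import arm,get_image,models
import cv2,numpy as np
print(arm.read_state(), arm.grip_depth)
for c in ["scene","side","wrist"]:
    d=get_image(c); cv2.imwrite(f"pics/{c}0.png",d["img"][:,:,::-1]); np.save(f"pics/{c}0.npy",d,allow_pickle=True)
    print(c,{k:v for k,v in d.items() if k!="img"})
E
```

```text
pics
{'clock': 0.0, 'joints': array([ 1.38958412e+00,  3.85581027e-01,  6.60135147e-03, -5.00902488e-04,
       -1.19399968e+00, -2.58608600e-01]), 'joint_vel': array([ 0.00048147,  0.00050477, -0.00034557,  0.00051518, -0.00169684,
       -0.00093165]), 'joint_efforts': array([-3.05067770e-04, -3.92290020e+01,  1.88398343e+01,  4.18626308e+00,
       -4.61484102e-03, -1.73795005e-07]), 'position': array([265.83774594, 564.98953964, 230.1969558 ]), 'ee_rot': array([-0.68992822,  0.1550911 ,  0.69019746,  0.15353588]), 'contact_force': array([ 0.27243514, -0.05199354,  0.10978631]), 'wrist_torque': array([0.07363523, 0.01004987, 0.01617216]), 'gripper_width': 85.3395417461733} 18.700000000000003
scene {'K': array([[434.00651466,   0.        , 315.38675537],
       [  0.        , 434.00651466, 240.80601813],
       [  0.        ,   0.        ,   1.        ]]), 'rvec': array([ 0.94924846,  2.6777682 , -0.82446704]), 'tvec': array([ 316.7740601 , -215.43346156, 1325.92631164])}
side {'K': array([[584.04410554,   0.        , 315.42149077],
       [  0.        , 584.04410554, 236.54822993],
       [  0.        ,   0.        ,   1.        ]]), 'rvec': array([ 0.60063176, -2.66884503,  1.12428519]), 'tvec': array([ 452.79043663,  196.64878535, 1636.02098408])}
wrist {'K': array([[398.77586955,   0.        , 312.35756212],
       [  0.        , 398.77586955, 249.78535068],
       [  0.        ,   0.        ,   1.        ]]), 'T_tool_cam': array([[ 2.53925355e-04, -2.84694338e-01,  9.58618313e-01,
        -1.41487643e+02],
       [ 9.99999965e-01,  1.38027597e-04, -2.23894816e-04,
        -1.07073477e+00],
       [-6.85741954e-05,  9.58618337e-01,  2.84694363e-01,
        -7.28889541e+01],
       [ 0.00000000e+00,  0.00000000e+00,  0.00000000e+00,
         1.00000000e+00]])}
```

View pics/scene0.png

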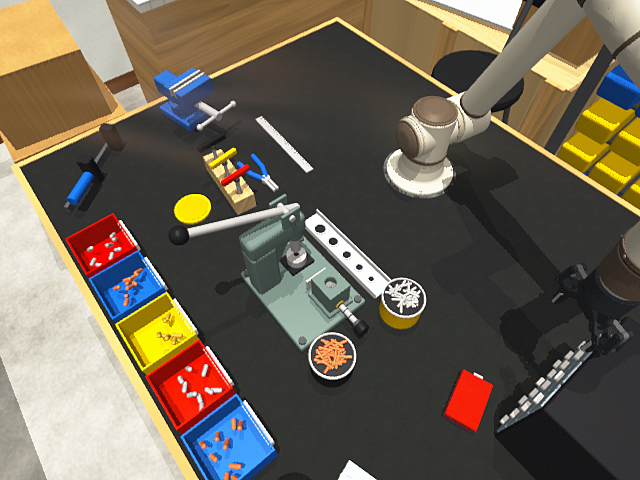

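View pics/side0.png

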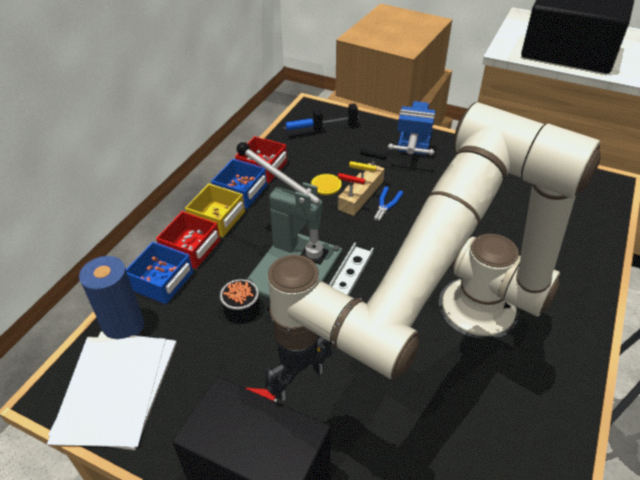

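View pics/wrist0.png

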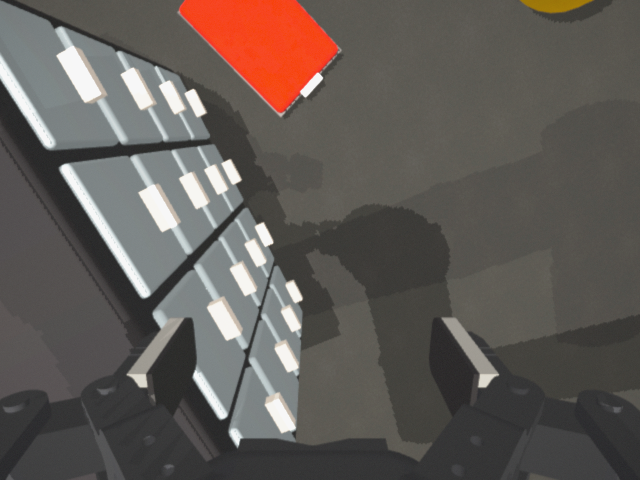

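The scene view shows the knob near (360,326), the bracket top near (330,288), and the stand at about (230,180), with yellow, red and possibly black handles. I'll zoom in.

```bash
cat > h.py <<'E'
import numpy as np,cv2
from scipy.spatial.transform import Rotation as R
def load(n): return np.load(f"pics/{n}.npy",allow_pickle=True).item()
def cam(d,st=None):
    K=d["K"]
    if "rvec" in d:
        Rm=cv2.Rodrigues(d["rvec"])[0]; t=np.array(d["tvec"]).ravel()
    else:
        T=np.eye(4);T[:3,:3]=R.from_quat(st["ee_rot"]).as_matrix();T[:3,3]=st["position"]
        C=np.linalg.inv(T@d["T_tool_cam"]); Rm=C[:3,:3];t=C[:3,3]
    return K,Rm,t
def proj(c,P):
    K,Rm,t=c; p=np.atleast_2d(P)@Rm.T+t; p=p@K.T; return p[:,:2]/p[:,2:]
def ray(c,uv,z):
    K,Rm,t=c; o=-Rm.T@t; uv=np.atleast_2d(uv).astype(float)
    d=np.c_[uv,np.ones(len(uv))]@np.linalg.inv(K).T@Rm
    return o+d*((z-o[2])/d[:,2:])
def grab(name,save):
    from bench import arm,get_image
    st=arm.read_state(); d=dict(get_image(name)); d["st"]=st
    np.save(f"pics/{save}.npy",d,allow_pickle=True); cv2.imwrite(f"pics/{save}.png",d["img"][:,:,::-1]); return d,cam(d,st)
E
python3 - <<'E'
from h import *
i=cv2.imread("pics/scene0.png")
cv2.imwrite("pics/z1.png",cv2.resize(i[195:395,225:435],None,fx=3.8,fy=3,interpolation=cv2.INTER_CUBIC)[:600,:800])
cv2.imwrite("pics/z2.png",cv2.resize(i[130:230,180:320],None,fx=5.5,fy=5.5,interpolation=cv2.INTER_CUBIC))
i=cv2.imread("pics/side0.png")
cv2.imwrite("pics/z3.png",cv2.resize(i[140:300,220:420],None,fx=3.75,fy=3.75,interpolation=cv2.INTER_CUBIC))
E
```

```text
(no output)
```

View pics/z1.png

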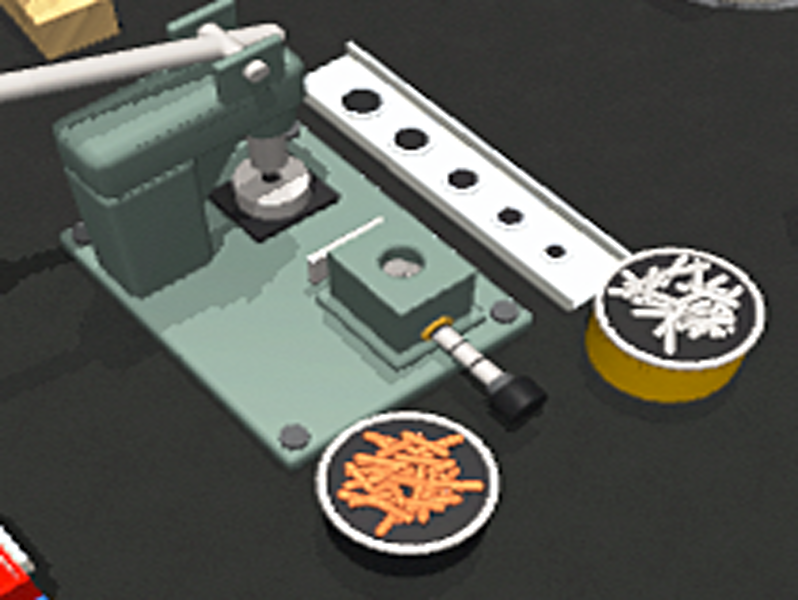

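View pics/z2.png

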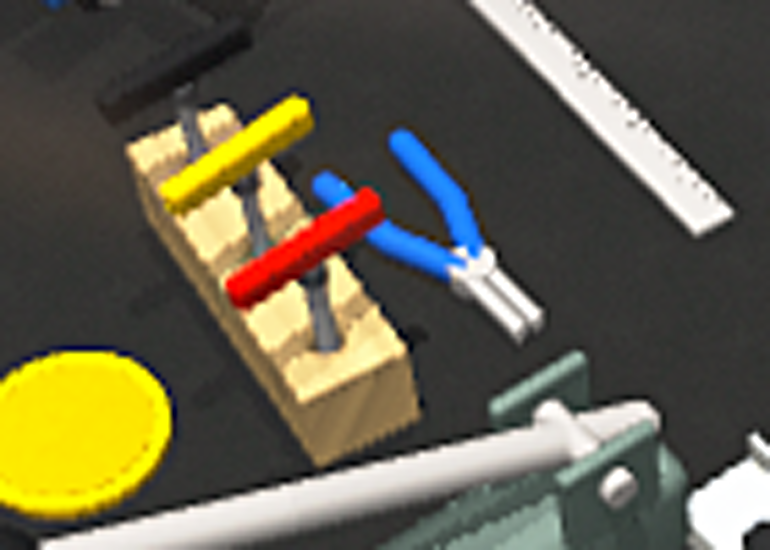

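View pics/z3.png

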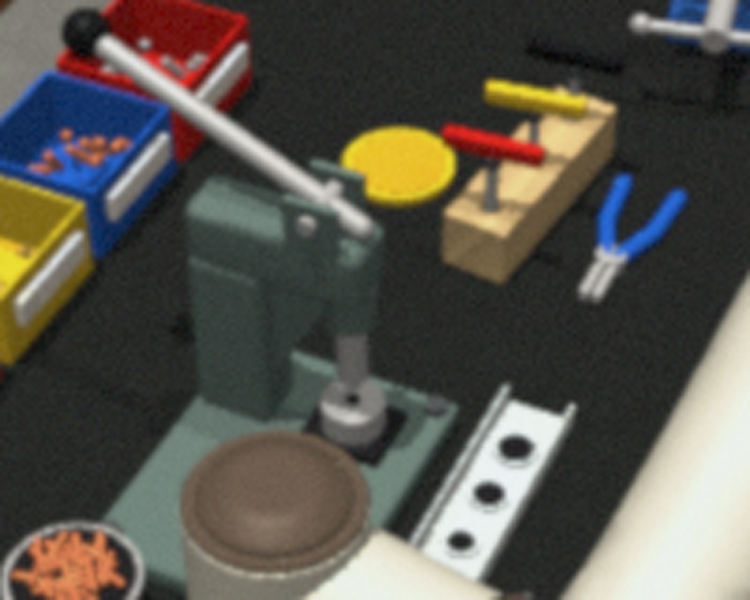

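```bash
cat > fit.py <<'E'
from h import *
from scipy.optimize import least_squares
d=load("scene0"); c=cam(d)
def u1(p): return np.array(p,float)/[3.8,3]+[225,195]
def u2(p): return np.array(p,float)/5.5+[180,130]
# punch
mod=np.array([[-100,130,22],[100,130,22],[100,-130,22],[-65,105,105],[-5,105,105],[-35,70,105],[-5,35,105]],float)
px=u1([[533,320],[290,470],[60,238],[475,276],[395,318],[401,260],[330,255]])
def tf(q,m):
    Rz=R.from_euler("z",q[2]).as_matrix(); return m@Rz.T+[q[0],q[1],0]
g=ray(c,px[5:6],105)[0]
print("bore ray",g)
best=min((least_squares(lambda q:(proj(c,tf(q,mod))-px).ravel(),[g[0],g[1],y],loss='soft_l1') for y in np.arange(0,6.3,.7)),key=lambda r:r.cost)
q=best.x; q[2]=(q[2]+np.pi)%(2*np.pi)-np.pi; print("punch",q,np.round((proj(c,tf(q,mod))-px),1).tolist())
print("bracket",tf(q,np.array([[-35,70,105.]])),"knob",tf(q,np.array([[-35,193,45.]])), "pred px",proj(c,tf(q,np.array([[-35,193,45.]]))), "z1",(proj(c,tf(q,np.array([[-35,193,45.]])))-[225,195])*[3.8,3])
px=u1([[518,401]]);print("knobface ray",ray(c,px,45))
# stand: top corners z=55
ms=np.array([[30,105,55],[30,-105,55],[-30,-105,55],[-30,105,55]],float)
ps=u2([[300,403],[128,150],[232,103],[408,350]])
g=ray(c,ps,55).mean(0)
best=sorted((least_squares(lambda q:(proj(c,tf(q,ms))-ps).ravel(),[g[0],g[1],y]) for y in np.arange(0,6.3,.5)),key=lambda r:r.cost)[0]
s=best.x;s[2]=(s[2]+np.pi)%(2*np.pi)-np.pi; print("stand",s,best.fun.round(1))
print(tf(s,np.array([[0,-75,55],[0,0,55],[0,75,55.]])))
print("red ends top z129?",ray(c,u2([[237,292],[373,203]]),110+10))
E
python3 fit.py
```

```text
bore ray [495.34865097 167.70931328 105.        ]
punch [ 5.32200937e+02  1.00286998e+02 -7.98622485e-03] [[1.0, -0.1], [-0.4, -0.3], [-1.7, -0.5], [0.5, -0.6], [1.2, 0.4], [-0.0, 1.4], [-1.1, -0.2]]
bracket [[497.76108271 170.56428105 105.        ]] knob [[498.74337793 293.56035861  45.        ]] pred px [[364.44702411 332.9393682 ]] z1 [[529.89869163 413.81810461]]
knobface ray [[497.32315648 281.41074937  45.        ]]
stand [ 4.81888096e+02 -3.07402617e+02 -1.16222291e-01] [ 0.2 -0.2  0.2 -0.5 -0.4  0.3 -0.1  0.4]
[[ 473.19103477 -381.89665148   55.        ]
 [ 481.88809628 -307.40261735   55.        ]
 [ 490.58515779 -232.90858322   55.        ]]
red ends top z129? [[ 531.06121688 -232.16662031  120.        ]
 [ 447.88231558 -239.10816963  120.        ]]
```

```bash
cat >> h.py <<'E'
# tool pose helper: yaw psi = world angle of the tool y axis (jaw), tool x down
def toolR(psi):
    y=np.array([np.cos(psi),np.sin(psi),0]);x=np.array([0,0,-1.]);return np.c_[x,y,np.cross(x,y)]
def delta(pos,psi):
    from bench import arm
    st=arm.read_state(); R0=R.from_quat(st["ee_rot"]).as_matrix()
    d=R0.T@(np.array(pos,float)-st["position"])/1000
    w=R.from_matrix(R0.T@toolR(psi)).as_rotvec(degrees=True)
    yax=R0[:,1]; 
    print("t",round(st["clock"],2),"pos",st["position"].round(1),"psi",round(np.arctan2(yax[1],yax[0]),3),"tilt",np.degrees(np.arccos(-R0[2,0])).round(2),"j",st["joints"].round(2),"F",st["contact_force"].round(1),"w",round(st["gripper_width"],1))
    print("delta m",d.round(4),"rot deg",w.round(2)," rows rot",np.linalg.norm(w)/8.59,"rows lin",np.linalg.norm(d)/.05)
E
python3 - <<'E'
from h import *
c=cam(load("scene0"))
u1=lambda p: np.array(p,float)/[3.8,3]+[225,195]
print("cans",ray(c,u1([[408,482],[680,308]]),72), ray(c,u1([[345,520],[500,430],[408,412],[408,555]]),70), "idx",ray(c,[[468,401]],26))
delta([498,340,200],0); delta([498,340,200],np.pi)
E
```

```text
cans [[595.98173699 294.9107942   72.        ]
 [378.48448737 294.13911918  72.        ]] [[640.42269835 293.29539599  70.        ]
 [529.02335608 298.09386017  70.        ]
 [561.36984775 253.83309569  70.        ]
 [628.93409958 334.14084717  70.        ]] idx [[425.10613517 539.75073039  26.        ]]
t 0.15 pos [265.9 565.1 230.5] psi -2.011 tilt 0.1 j [ 1.39  0.39  0.01 -0.   -1.19 -0.26] F [-0.2 -0.4  0.1] w 85.6
delta m [ 0.0307  0.1048 -0.3059] rot deg [-1.1521e+02  9.0000e-02 -7.0000e-02]  rows rot 13.41184394303081 rows lin 6.495567772611177
t 0.15 pos [265.9 565.1 230.5] psi -2.011 tilt 0.1 j [ 1.39  0.39  0.01 -0.   -1.19 -0.26] F [-0.2 -0.4  0.1] w 85.6
delta m [ 0.0307  0.1048 -0.3059] rot deg [ 6.479e+01 -6.000e-02 -8.000e-02]  rows rot 7.542764902397134 rows lin 6.495567772611177
```

```bash
python3 -c "
from h import *
import numpy as np
delta([498,240,250],np.pi)"
```

```text
t 0.15 pos [265.9 565.1 230.5] psi -2.011 tilt 0.1 j [ 1.39  0.39  0.01 -0.   -1.19 -0.26] F [-0.2 -0.4  0.1] w 85.6
delta m [-0.0192  0.1954 -0.3485] rot deg [ 6.479e+01 -6.000e-02 -8.000e-02]  rows rot 7.542764902397134 rows lin 7.999015663303479
```

arm_command(
  rows=[
    {"dx": -0.019,"dy": 0.195,"dz": -0.348,"wx": 64.8,"wy": 0,"wz": 0,"gripper": 1},
    {"dx": -0.019,"dy": 0.195,"dz": -0.348,"wx": 64.8,"wy": 0,"wz": 0,"gripper": 1},
    {"dx": -0.019,"dy": 0.195,"dz": -0.348,"wx": 64.8,"wy": 0,"wz": 0,"gripper": 1},
    {"dx": -0.019,"dy": 0.195,"dz": -0.348,"wx": 64.8,"wy": 0,"wz": 0,"gripper": 1},
    {"dx": -0.019,"dy": 0.195,"dz": -0.348,"wx": 64.8,"wy": 0,"wz": 0,"gripper": 1},
    {"dx": -0.019,"dy": 0.195,"dz": -0.348,"wx": 64.8,"wy": 0,"wz": 0,"gripper": 1},
    {"dx": -0.019,"dy": 0.195,"dz": -0.348,"wx": 64.8,"wy": 0,"wz": 0,"gripper": 1},
    {"dx": -0.019,"dy": 0.195,"dz": -0.348,"wx": 64.8,"wy": 0,"wz": 0,"gripper": 1},
  ],
)

```text
clock: 0.95
position: [498.4, 238.7, 249.9]
ee_rot: [-0.499, 0.502, 0.499, 0.5]
contact_force: [0.5, 0.8, -0.0]
gripper_width: 0.2
```

Run:
```python
from h import *
d,c=grab("wrist","w1")
i=cv2.imread("pics/w1.png")
delta([498,250,250],np.pi)
```

```text
t 1.0 pos [501.4 233.7 250.2] psi 3.13 tilt 0.21 j [ 0.73  0.25 -0.14  0.   -1.18 -0.74] F [ 2.6 -0.8  2.4] w 0.2
delta m [0.0002 0.0036 0.0162] rot deg [-0.67 -0.21  0.  ]  rows rot 0.0818513577071032 rows lin 0.3327318440337844
```

View pics/w1.png

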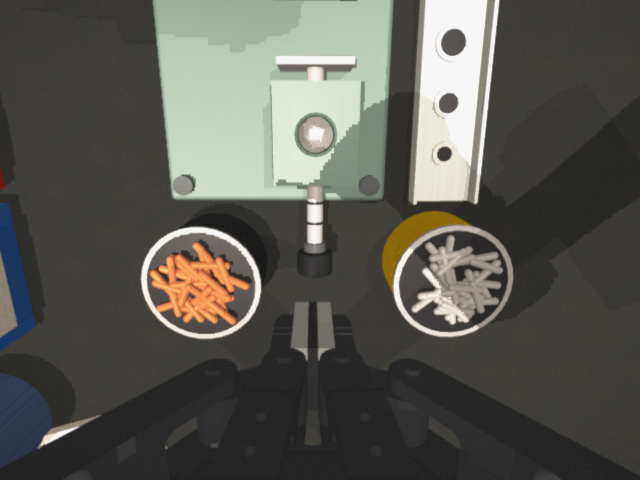

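The wrist view is clear: bore at (315,133), knob at (315,260), cans at (200,283) and (452,281). I'll wait one call for the arm to settle, then measure and zoom.

Run:
```python
from h import *
for k in range(3): d,c=grab("wrist","w2")
i=cv2.imread("pics/w2.png")
cv2.imwrite("pics/w2z.png",cv2.resize(i[90:290,240:400],None,fx=3,fy=3,interpolation=cv2.INTER_CUBIC))
cv2.imwrite("pics/w2b.png",cv2.resize(i[105:165,285:345],None,fx=9,fy=9,interpolation=cv2.INTER_CUBIC))
delta([498,250,250],np.pi)
```

```text
t 1.15 pos [498.1 239.4 249.5] psi 3.139 tilt 0.12 j [ 0.74  0.25 -0.14  0.   -1.18 -0.74] F [0.2 0.4 0.3] w 0.1
delta m [-0.0005  0.0001  0.0106] rot deg [-0.14 -0.1  -0.07]  rows rot 0.021704552121988924 rows lin 0.2126151598456489
```

View pics/w2z.png

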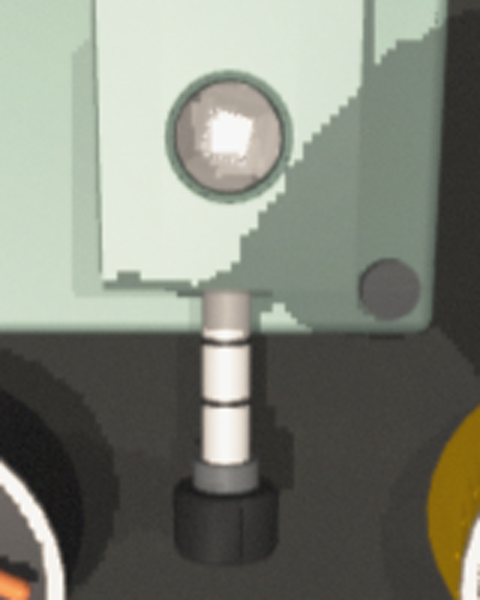

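View pics/w2b.png

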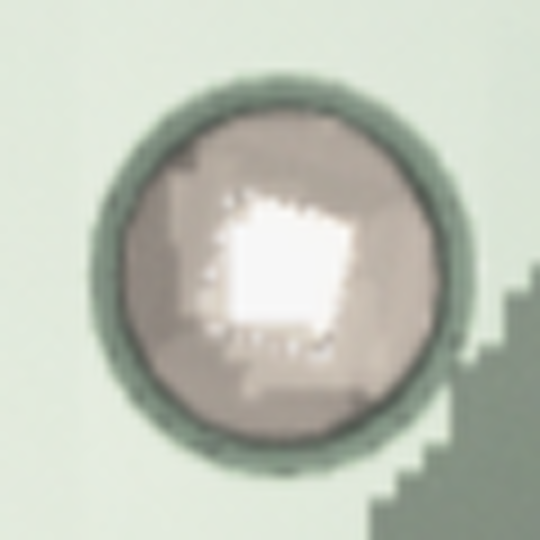

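Run:
```python
from h import *
d=load("w2"); c=cam(d,d["st"])
print("bore",ray(c,[316.2,135.4],105),"screw",ray(c,[316.4,135.5],72))
print("knob outer edge top",ray(c,[315.3,276.7],61),"inner edge",ray(c,[315.3,90+480/3],61),"bracket edge",ray(c,[[275,185],[330,185]],105))
print("rod at",ray(c,[[315.5,200],[315.2,240]],52), "plate edge L/R",ray(c,[[172,199],[382,199]],22))
delta([498,330,150],np.pi)
delta([498,330,36],np.pi)
```

```text
bore [[496.62171556 168.88447944 105.        ]] screw [[496.15614636 169.23142235  72.        ]]
knob outer edge top [[497.2742764  288.91785807  61.        ]] inner edge [[497.20211204 264.38207709  61.        ]] bracket edge [[526.12072404 202.78397657 105.        ]
 [486.84526404 202.98282296 105.        ]]
rod at [[496.84192323 222.43988361  52.        ]
 [497.205265   257.86404357  52.        ]] plate edge L/R [[630.12428093 225.77257028  22.        ]
 [434.74406634 226.76332275  22.        ]]
t 1.15 pos [498.1 239.4 249.5] psi 3.139 tilt 0.12 j [ 0.74  0.25 -0.14  0.   -1.18 -0.74] F [0.2 0.4 0.3] w 0.1
delta m [0.0993 0.0002 0.0908] rot deg [-0.14 -0.1  -0.07]  rows rot 0.021704552121988924 rows lin 2.6914739647276833
t 1.15 pos [498.1 239.4 249.5] psi 3.139 tilt 0.12 j [ 0.74  0.25 -0.14  0.   -1.18 -0.74] F [0.2 0.4 0.3] w 0.1
delta m [2.133e-01 1.000e-04 9.100e-02] rot deg [-0.14 -0.1  -0.07]  rows rot 0.021704552121988924 rows lin 4.638534290047091
```

arm_command(
  rows=[
    {"dx": 0.0,"dy": 0.001,"dz": 0.05,"wx": 0,"wy": 0,"wz": 0,"gripper": 1},
    {"dx": 0.03,"dy": 0.001,"dz": 0.091,"wx": 0,"wy": 0,"wz": 0,"gripper": 1},
    {"dx": 0.08,"dy": 0.001,"dz": 0.091,"wx": 0,"wy": 0,"wz": 0,"gripper": 1},
    {"dx": 0.13,"dy": 0.001,"dz": 0.091,"wx": 0,"wy": 0,"wz": 0,"gripper": 1},
    {"dx": 0.17,"dy": 0.001,"dz": 0.091,"wx": 0,"wy": 0,"wz": 0,"gripper": 1},
    {"dx": 0.205,"dy": 0.001,"dz": 0.091,"wx": 0,"wy": 0,"wz": 0,"gripper": 1},
    {"dx": 0.215,"dy": 0.001,"dz": 0.091,"wx": 0,"wy": 0,"wz": 0,"gripper": 1},
    {"dx": 0.215,"dy": 0.001,"dz": 0.091,"wx": 0,"wy": 0,"wz": 0,"gripper": 1},
  ],
)

```text
clock: 1.95
position: [495.8, 330.4, 33.0]
ee_rot: [-0.5, 0.502, 0.5, 0.498]
contact_force: [-0.8, 0.9, 0.8]
gripper_width: -0.0
```

Run:
```python
from h import *
d,c=grab("wrist","w3")
delta([497,306,34],np.pi)
```

```text
t 2.0 pos [497.  331.2  34.9] psi 3.141 tilt 0.1 j [ 0.86  0.54 -0.29  0.   -0.74 -0.86] F [-0.1  0.9 -0.1] w 0.0
delta m [ 0.0009  0.     -0.0252] rot deg [-0.02 -0.1  -0.04]  rows rot 0.012340459868520512 rows lin 0.5040879626035656
```

View pics/w3.png

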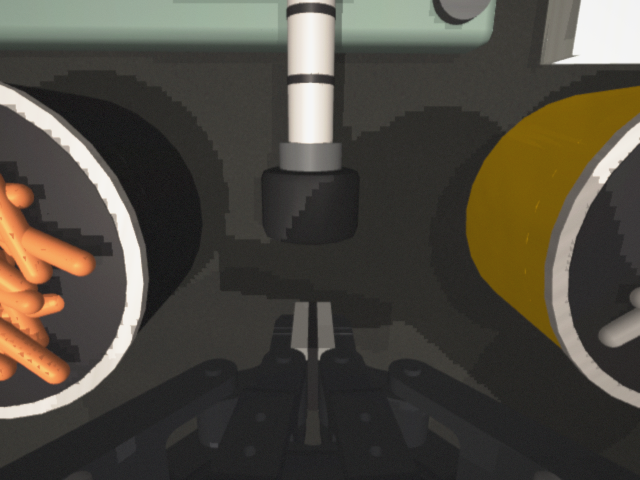

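The fingers line up with the knob (fingers at column 312, knob at 310). I'll approach until I feel contact.

arm_command(
  rows=[
    {"dx": 0.0,"dy": 0,"dz": -0.012,"wx": 0,"wy": 0,"wz": 0,"gripper": 1},
    {"dx": 0.0,"dy": 0,"dz": -0.022,"wx": 0,"wy": 0,"wz": 0,"gripper": 1},
    {"dx": 0.0,"dy": 0,"dz": -0.026,"wx": 0,"wy": 0,"wz": 0,"gripper": 1},
    {"dx": 0.0,"dy": 0,"dz": -0.029,"wx": 0,"wy": 0,"wz": 0,"gripper": 1},
    {"dx": 0.0,"dy": 0,"dz": -0.031,"wx": 0,"wy": 0,"wz": 0,"gripper": 1},
    {"dx": 0.0,"dy": 0,"dz": -0.033,"wx": 0,"wy": 0,"wz": 0,"gripper": 1},
    {"dx": 0.0,"dy": 0,"dz": -0.034,"wx": 0,"wy": 0,"wz": 0,"gripper": 1},
    {"dx": 0.0,"dy": 0,"dz": -0.034,"wx": 0,"wy": 0,"wz": 0,"gripper": 1},
  ],
)

```text
clock: 2.8
position: [497.7, 299.4, 36.1]
ee_rot: [-0.5, 0.499, 0.5, 0.501]
contact_force: [-3.1, 5.3, 2.6]
gripper_width: -0.1
```

Run:
```python
from h import *
d,c=grab("wrist","w4")
delta([497,287,34],np.pi)
```

```text
t 2.85 pos [497.7 299.4  36.1] psi -3.142 tilt 0.19 j [ 0.82  0.52 -0.33 -0.   -0.72 -0.82] F [-1.7  5.3  2.4] w 0.0
delta m [ 0.0021  0.0007 -0.0125] rot deg [0.01 0.15 0.13]  rows rot 0.022481731454749115 rows lin 0.2528941455627186
```

View pics/w4.png

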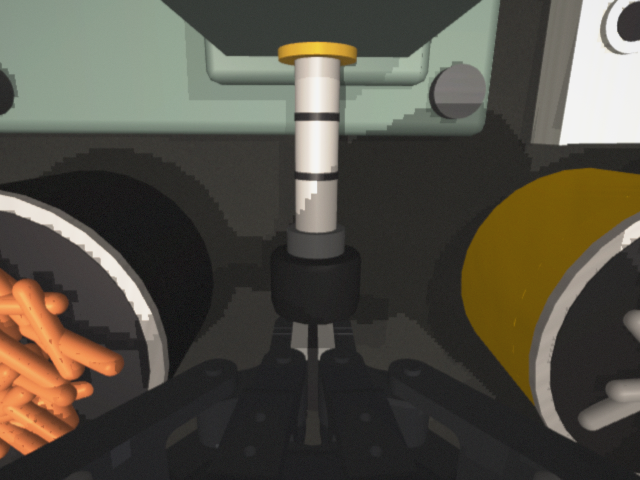

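Run:
```python
from h import *
for n,px in (("w3",[[310,8],[310,78]]),("w4",[[317,64],[317,116],[316,176]]),("w2",[[315.5,90+342/3],[315.5,90+404/3]])):
    d=load(n); c=cam(d,d["st"]); print(n,ray(c,px,52)[:,1])
```

```text
w3 [226.58245846 244.22623517]
w4 [209.08391122 223.29016176 240.99292825]
w2 [225.8909607  244.04173819]
```

The rod has already moved about 3 mm and the push force is 5 N. I'll go on to about 16 mm.

arm_command(
  rows=[
    {"dx": 0.001,"dy": 0,"dz": -0.003,"wx": 0,"wy": 0,"wz": 0,"gripper": 1},
    {"dx": 0.001,"dy": 0,"dz": -0.005,"wx": 0,"wy": 0,"wz": 0,"gripper": 1},
    {"dx": 0.001,"dy": 0,"dz": -0.007,"wx": 0,"wy": 0,"wz": 0,"gripper": 1},
    {"dx": 0.001,"dy": 0,"dz": -0.009,"wx": 0,"wy": 0,"wz": 0,"gripper": 1},
    {"dx": 0.001,"dy": 0,"dz": -0.011,"wx": 0,"wy": 0,"wz": 0,"gripper": 1},
    {"dx": 0.001,"dy": 0,"dz": -0.012,"wx": 0,"wy": 0,"wz": 0,"gripper": 1},
    {"dx": 0.001,"dy": 0,"dz": -0.013,"wx": 0,"wy": 0,"wz": 0,"gripper": 1},
    {"dx": 0.001,"dy": 0,"dz": -0.013,"wx": 0,"wy": 0,"wz": 0,"gripper": 1},
  ],
)

```text
clock: 3.65
position: [497.6, 286.0, 34.9]
ee_rot: [-0.5, 0.499, 0.5, 0.501]
contact_force: [-0.0, -0.7, 0.7]
gripper_width: -0.2
```

Run:
```python
from h import *
d,c=grab("wrist","w5")
delta([497,330,34],np.pi)
```

```text
t 3.7 pos [497.6 286.1  34.9] psi 3.141 tilt 0.17 j [ 0.8   0.51 -0.35 -0.   -0.7  -0.8 ] F [-0.1  0.6 -0.3] w 0.0
delta m [0.001  0.0007 0.0439] rot deg [-0.01  0.13  0.11]  rows rot 0.01933798728901149 rows lin 0.8779704069052331
```

View pics/w5.png

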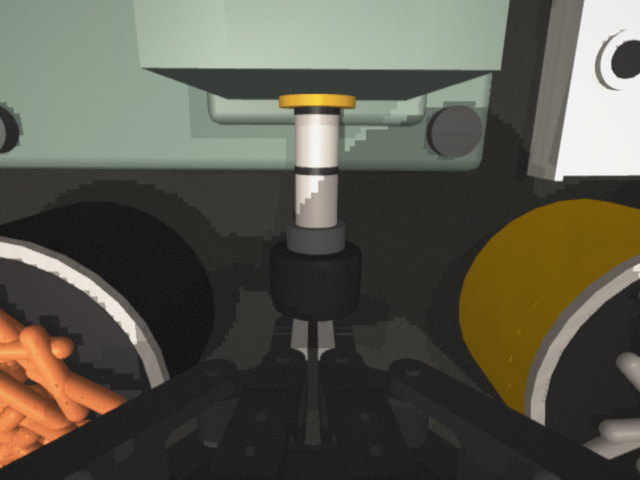

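The middle ring now stands just outside the bush (row 110) and the force is zero, so the middle click is set. I'll retreat and look down the bore from closer.

arm_command(
  rows=[
    {"dx": 0.0,"dy": 0,"dz": 0.025,"wx": 0,"wy": 0,"wz": 0,"gripper": 1},
    {"dx": -0.04,"dy": 0,"dz": 0.025,"wx": 0,"wy": 0,"wz": 0,"gripper": 1},
    {"dx": -0.085,"dy": 0,"dz": 0.025,"wx": 0,"wy": 0,"wz": 0,"gripper": 1},
    {"dx": -0.105,"dy": 0,"dz": 0.0,"wx": 0,"wy": 0,"wz": 0,"gripper": 1},
    {"dx": -0.105,"dy": 0,"dz": -0.03,"wx": 0,"wy": 0,"wz": 0,"gripper": 1},
    {"dx": -0.105,"dy": 0,"dz": -0.044,"wx": 0,"wy": 0,"wz": 0,"gripper": 0},
    {"dx": -0.105,"dy": 0,"dz": -0.044,"wx": 0,"wy": 0,"wz": 0,"gripper": 0},
    {"dx": -0.105,"dy": 0,"dz": -0.044,"wx": 0,"wy": 0,"wz": 0,"gripper": 0},
  ],
)

```text
clock: 4.5
position: [497.6, 242.0, 139.5]
ee_rot: [-0.5, 0.499, 0.5, 0.501]
contact_force: [-0.3, -0.7, 0.5]
gripper_width: 41.9
```

Run:
```python
from h import *
d,c=grab("wrist","w6");d,c=grab("wrist","w6")
i=cv2.imread("pics/w6.png")
p=proj(c,[496.6,168.9,105])[0]; print(p)
x,y=p.round().astype(int); y=max(y,40)
cv2.imwrite("pics/w6b.png",cv2.resize(i[y-40:y+40,x-40:x+40],None,fx=7.4,fy=7.4,interpolation=cv2.INTER_CUBIC))
delta([440,-60,300],np.pi/2)
```

```text
[316.82862415 126.78121725]
t 4.6 pos [497.6 242.5 139.4] psi -3.141 tilt 0.14 j [ 0.75  0.35 -0.3  -0.   -0.92 -0.75] F [0.4 0.3 0.9] w 42.4
delta m [-0.1613  0.0574 -0.3022] rot deg [ 9.002e+01  1.500e-01 -1.000e-02]  rows rot 10.479949969765574 rows lin 6.9470308775637095
```

View pics/w6b.png

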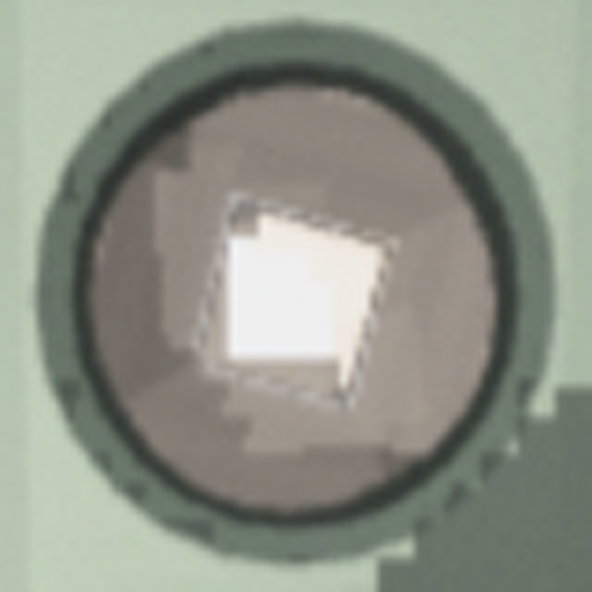

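View pics/w6.png

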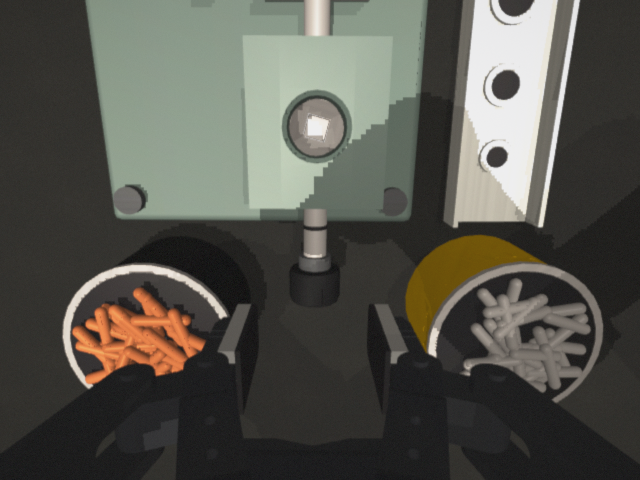

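Run:
```python
from h import *
d=load("w6"); c=cam(d,d["st"])
q=np.array([[237,196],[395,240],[350,404],[197,358]])/7.4-.5+[317-40,127-40]
P=ray(c,q,72); print(P.round(1),"mean",P.mean(0))
e=np.roll(P,-1,0)-P; print("len",np.linalg.norm(e,axis=1),"ang mod90",np.degrees(np.arctan2(e[:,1],e[:,0]))%90)
print("bore",ray(c,np.array([296,291])/7.4-.5+[277,87],105))
q=np.array([[243,37],[391,37],[249,208]]);P=ray(c,q,105);print("bracket top corners",P.round(1), np.degrees(np.arctan2((P[1]-P[0])[1],(P[1]-P[0])[0])))
```

```text
[[500.5 162.1  72. ]
 [489.8 164.9  72. ]
 [492.8 175.5  72. ]
 [503.2 172.5  72. ]] mean [496.57740745 168.77064391  72.        ]
len [10.97919944 11.04011899 10.85427488 10.78204421] ang mod90 [75.22407121 74.57508844 73.865397   75.23963443]
bore [[496.73960753 168.51512602 105.        ]]
bracket top corners [[526.  134.9 105. ]
 [467.3 134.9 105. ]
 [526.8 203.5 105. ]] 179.97855182404786
```

The recess reads cleanly: centre (496.6, 168.7), yaw −15.3°, so the joint is at about 0.27. Next is the stand, by a path in front of the frame.

arm_command(
  rows=[
    {"dx": -0.035,"dy": 0.03,"dz": 0,"wx": -8,"wy": 0,"wz": 0,"gripper": 0},
    {"dx": -0.07,"dy": 0.06,"dz": -0.01,"wx": -16,"wy": 0,"wz": 0,"gripper": 0},
    {"dx": -0.1,"dy": 0.09,"dz": -0.03,"wx": -24,"wy": 0,"wz": 0,"gripper": 0},
    {"dx": -0.13,"dy": 0.097,"dz": -0.07,"wx": -32,"wy": 0,"wz": 0,"gripper": 0},
    {"dx": -0.15,"dy": 0.097,"dz": -0.115,"wx": -40,"wy": 0,"wz": 0,"gripper": 0},
    {"dx": -0.16,"dy": 0.097,"dz": -0.16,"wx": -48,"wy": 0,"wz": 0,"gripper": 0},
    {"dx": -0.16,"dy": 0.097,"dz": -0.205,"wx": -56,"wy": 0,"wz": 0,"gripper": 0},
    {"dx": -0.16,"dy": 0.097,"dz": -0.25,"wx": -64,"wy": 0,"wz": 0,"gripper": 0},
  ],
)

```text
clock: 5.4
position: [401.2, 3.4, 299.4]
ee_rot: [0.687, -0.17, -0.685, -0.172]
contact_force: [1.1, 0.4, 0.2]
gripper_width: 42.8
```

Run:
```python
from h import *
delta([450,-240,270],-np.pi/2)
```

```text
t 5.4 pos [401.2   3.4 299.4] psi -2.059 tilt 0.24 j [ 0.42 -0.06 -0.37 -0.   -1.26  0.67] F [1.1 0.4 0.2] w 42.8
delta m [ 0.029   0.1922 -0.1573] rot deg [-27.98  -0.15   0.19]  rows rot 3.2569982408987728 rows lin 5.000536086797609
```

arm_command(
  rows=[
    {"dx": 0.0,"dy": 0.035,"dz": -0.03,"wx": -8,"wy": 0,"wz": 0,"gripper": 0},
    {"dx": 0.005,"dy": 0.07,"dz": -0.06,"wx": -16,"wy": 0,"wz": 0,"gripper": 0},
    {"dx": 0.01,"dy": 0.105,"dz": -0.09,"wx": -24,"wy": 0,"wz": 0,"gripper": 0},
    {"dx": 0.02,"dy": 0.14,"dz": -0.115,"wx": -28,"wy": 0,"wz": 0,"gripper": 0},
    {"dx": 0.029,"dy": 0.17,"dz": -0.14,"wx": -28,"wy": 0,"wz": 0,"gripper": 0},
    {"dx": 0.029,"dy": 0.192,"dz": -0.157,"wx": -28,"wy": 0,"wz": 0,"gripper": 0},
    {"dx": 0.029,"dy": 0.192,"dz": -0.157,"wx": -28,"wy": 0,"wz": 0,"gripper": 0},
    {"dx": 0.029,"dy": 0.192,"dz": -0.157,"wx": -28,"wy": 0,"wz": 0,"gripper": 0},
  ],
)

```text
clock: 6.2
position: [450.1, -240.1, 268.9]
ee_rot: [0.708, 0.001, -0.707, -0.001]
contact_force: [-0.1, -0.4, -0.3]
gripper_width: 42.6
```

Run:
```python
from h import *
d,c=grab("wrist","w7");d,c=grab("wrist","w7")
delta([490,-235,170],-np.pi/2)
```

```text
t 6.3 pos [ 450.1 -238.9  269.8] psi -1.569 tilt 0.23 j [-0.17  0.16 -0.21 -0.   -1.2   1.74] F [-0.1 -0.3  0.8] w 42.6
delta m [ 0.1    -0.0036 -0.0396] rot deg [ 0.09 -0.17  0.15]  rows rot 0.028648584206498344 rows lin 2.151862257953668
```

View pics/w7.png

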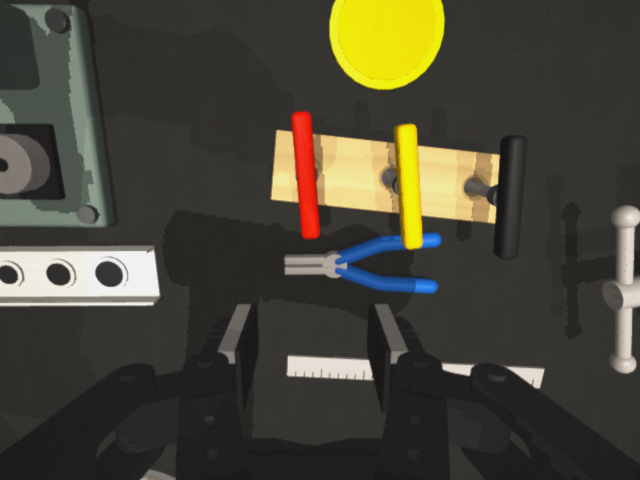

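The red key is at the left hole, with handle ends at (302,113) and (312,237). I'll measure it by colour mask.

Run:
```python
from h import *
d=load("w7"); c=cam(d,d["st"]); im=d["img"].astype(int)
m=((im[:,:,0]>130)&(im[:,:,1]<70)&(im[:,:,2]<70)).astype(np.uint8)
m[:, :200]=0;m[:,400:]=0
pts=np.argwhere(m)[:,::-1].astype(np.float32); r=cv2.minAreaRect(pts); b=cv2.boxPoints(r); print(r,b.tolist())
W=ray(c,b,129); print(W.round(1),W.mean(0))
P=ray(c,pts,129)[:,:2]; mu=P.mean(0); u,s,v=np.linalg.svd(P-mu,full_matrices=False); print("yaw",np.arctan2(v[0,1],v[0,0]),"ext",np.ptp(P@v[0]),np.ptp(P@v[1]), mu)
from scipy.optimize import least_squares
ms=np.array([[30,105,55],[30,-105,55],[-30,105,55]],float);ps=np.array([[276,130],[500,155],[271,200.]])
def tf(q,m):
    return m@R.from_euler("z",q[2]).as_matrix().T+[q[0],q[1],0]
r=least_squares(lambda q:(proj(c,tf(q,ms))-ps).ravel(),[481,-307,-.1]);print("stand",r.x,r.fun.round(1),tf(r.x,np.array([[0,75,55.]])))
```

```text
((305.68280029296875, 174.69313049316406), (127.72396087646484, 19.847871780395508), 85.2363510131836) [[290.48968505859375, 111.87588500976562], [310.26898193359375, 110.22760009765625], [320.87591552734375, 237.5103759765625], [301.09661865234375, 239.15866088867188]]
[[ 536.3 -223.5  129. ]
 [ 537.3 -236.7  129. ]
 [ 449.4 -244.4  129. ]
 [ 448.1 -229.9  129. ]] [ 492.77412666 -233.62760968  129.        ]
yaw -3.06366303404592 ext 88.26472482223858 13.503724682088716 [ 494.61444572 -233.49197617]
stand [ 4.84069411e+02 -3.03325155e+02 -1.00703984e-01] [-5.8  0.7 11.2  1.2 -5.5  0. ] [[ 491.60945005 -228.70513181   55.        ]]
```

Run:
```python
from h import *
delta([492.5,-233.5,113.5],0.078-np.pi/2)
```

```text
t 6.3 pos [ 450.1 -238.9  269.8] psi -1.569 tilt 0.23 j [-0.17  0.16 -0.21 -0.   -1.2   1.74] F [-0.1 -0.3  0.8] w 42.6
delta m [ 0.1565 -0.0049 -0.0419] rot deg [-4.38 -0.18  0.15]  rows rot 0.5105687889155217 rows lin 3.241673872090928
```

arm_command(
  rows=[
    {"dx": 0.02,"dy": -0.005,"dz": -0.03,"wx": -4.4,"wy": -0.2,"wz": 0.1,"gripper": 0},
    {"dx": 0.06,"dy": -0.005,"dz": -0.042,"wx": -4.4,"wy": -0.2,"wz": 0.1,"gripper": 0},
    {"dx": 0.1,"dy": -0.005,"dz": -0.042,"wx": -4.4,"wy": -0.2,"wz": 0.1,"gripper": 0},
    {"dx": 0.12,"dy": -0.005,"dz": -0.042,"wx": -4.4,"wy": -0.2,"wz": 0.1,"gripper": 0},
    {"dx": 0.12,"dy": -0.005,"dz": -0.042,"wx": -4.4,"wy": -0.2,"wz": 0.1,"gripper": 0},
    {"dx": 0.12,"dy": -0.005,"dz": -0.042,"wx": -4.4,"wy": -0.2,"wz": 0.1,"gripper": 0},
    {"dx": 0.12,"dy": -0.005,"dz": -0.042,"wx": -4.4,"wy": -0.2,"wz": 0.1,"gripper": 0},
    {"dx": 0.12,"dy": -0.005,"dz": -0.042,"wx": -4.4,"wy": -0.2,"wz": 0.1,"gripper": 0},
  ],
)

```text
clock: 7.1
position: [493.5, -233.5, 151.9]
ee_rot: [0.708, 0.028, -0.705, 0.028]
contact_force: [-0.2, 0.0, -1.1]
gripper_width: 42.7
```

Run:
```python
from h import *
d,c=grab("wrist","w8")
im=d["img"].astype(int)
m=((im[:,:,0]>130)&(im[:,:,1]<70)&(im[:,:,2]<70)).astype(np.uint8)
pts=np.argwhere(m)[:,::-1].astype(np.float32); r=cv2.minAreaRect(pts); b=cv2.boxPoints(r)
W=ray(c,b,129); print(r,W.round(1),W.mean(0))
delta([492.5,-233.5,113.5],0.078-np.pi/2)
```

```text
((314.0, 294.0), (182.0, 30.0), 90.0) [[ 537.8 -223.6  129. ]
 [ 538.8 -236.   129. ]
 [ 451.5 -244.   129. ]
 [ 450.4 -229.7  129. ]] [ 494.61448213 -233.33850049  129.        ]
t 7.15 pos [ 493.3 -233.5  151.6] psi -1.492 tilt 0.16 j [-0.15  0.32 -0.3  -0.   -0.94  1.8 ] F [-0.8  0.1  0.3] w 42.6
delta m [ 0.0381 -0.0001  0.0009] rot deg [ 0.04 -0.16 -0.  ]  rows rot 0.019306358191780275 rows lin 0.762719398922554
```

View pics/w8.png

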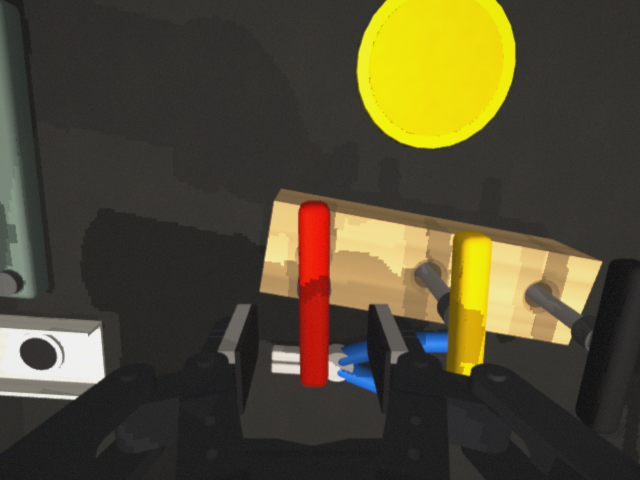

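The jaws straddle the red handle and are aligned with it. I'll descend and grip.

arm_command(
  rows=[
    {"dx": 0.015,"dy": 0,"dz": 0,"wx": 0,"wy": 0,"wz": 0,"gripper": 0},
    {"dx": 0.03,"dy": 0,"dz": 0,"wx": 0,"wy": 0,"wz": 0,"gripper": 0},
    {"dx": 0.038,"dy": 0,"dz": 0,"wx": 0,"wy": 0,"wz": 0,"gripper": 0},
    {"dx": 0.038,"dy": 0,"dz": 0,"wx": 0,"wy": 0,"wz": 0,"gripper": 0.3},
    {"dx": 0.038,"dy": 0,"dz": 0,"wx": 0,"wy": 0,"wz": 0,"gripper": 1},
    {"dx": 0.038,"dy": 0,"dz": 0,"wx": 0,"wy": 0,"wz": 0,"gripper": 1},
    {"dx": 0.038,"dy": 0,"dz": 0,"wx": 0,"wy": 0,"wz": 0,"gripper": 1},
    {"dx": 0.038,"dy": 0,"dz": 0,"wx": 0,"wy": 0,"wz": 0,"gripper": 1},
  ],
)

```text
clock: 7.95
position: [494.1, -233.8, 114.5]
ee_rot: [0.708, 0.028, -0.705, 0.028]
contact_force: [-0.6, -0.3, 2.3]
gripper_width: 12.5
```

Run:
```python
from h import *
delta([494,-233.5,113.5],0.078-np.pi/2)
```

```text
t 7.95 pos [ 494.1 -233.8  114.5] psi -1.492 tilt 0.27 j [-0.15  0.37 -0.35 -0.   -0.85  1.8 ] F [-0.6 -0.3  2.3] w 12.5
delta m [ 0.001  -0.0003  0.0001] rot deg [ 0.06 -0.27 -0.05]  rows rot 0.03259137948015835 rows lin 0.021666509132361473
```

arm_command(
  rows=[
    {"dx": -0.01,"dy": 0,"dz": 0,"wx": 0,"wy": 0,"wz": 0,"gripper": 1},
    {"dx": -0.03,"dy": 0,"dz": 0,"wx": 0,"wy": 0,"wz": 0,"gripper": 1},
    {"dx": -0.06,"dy": 0,"dz": 0,"wx": 0,"wy": 0,"wz": 0,"gripper": 1},
    {"dx": -0.09,"dy": 0,"dz": 0,"wx": 0,"wy": 0,"wz": 0,"gripper": 1},
    {"dx": -0.12,"dy": 0,"dz": 0.02,"wx": 0,"wy": 0,"wz": 0,"gripper": 1},
    {"dx": -0.15,"dy": 0,"dz": 0.045,"wx": 0,"wy": 0,"wz": 0,"gripper": 1},
    {"dx": -0.165,"dy": 0,"dz": 0.07,"wx": 0,"wy": 0,"wz": 0,"gripper": 1},
    {"dx": -0.165,"dy": 0,"dz": 0.09,"wx": 0,"wy": 0,"wz": 0,"gripper": 1},
  ],
)

```text
clock: 8.75
position: [403.1, -241.1, 282.3]
ee_rot: [0.71, 0.027, -0.703, 0.029]
contact_force: [-0.3, -0.7, -1.6]
gripper_width: 12.4
```

Run:
```python
from h import *
d,c=grab("side","s1"); d2,c2=grab("scene","c1"); d3,c3=grab("wrist","w9")
i=d["img"][100:260,280:460,::-1]; j=d2["img"][80:240,180:360,::-1]
o=np.hstack([cv2.resize(i,None,fx=2.2,fy=2.2,interpolation=cv2.INTER_CUBIC),cv2.resize(j,None,fx=2.2,fy=2.2,interpolation=cv2.INTER_CUBIC)]);cv2.imwrite("pics/o1.png",o)
delta([400,-40,290],-np.pi/2)
```

```text
t 8.9 pos [ 402.5 -240.6  279.9] psi -1.493 tilt 0.34 j [-0.19  0.08 -0.28 -0.   -1.21  1.84] F [ 0.5 -0.  -1.4] w 12.5
delta m [-0.0102 -0.2002 -0.0133] rot deg [ 4.48 -0.34 -0.02]  rows rot 0.5234002512513826 rows lin 4.018169558233335
```

View pics/o1.png

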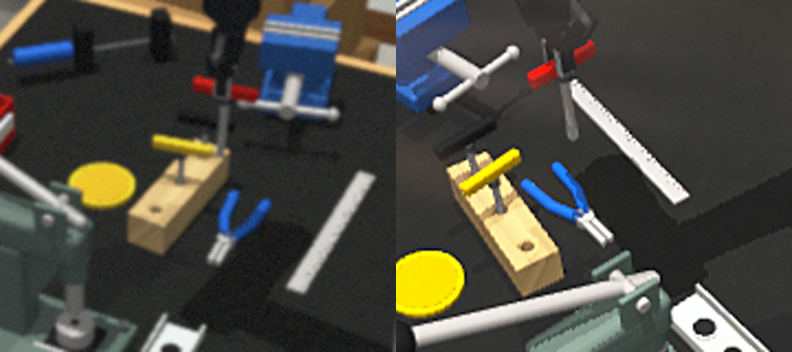

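View pics/w9.png

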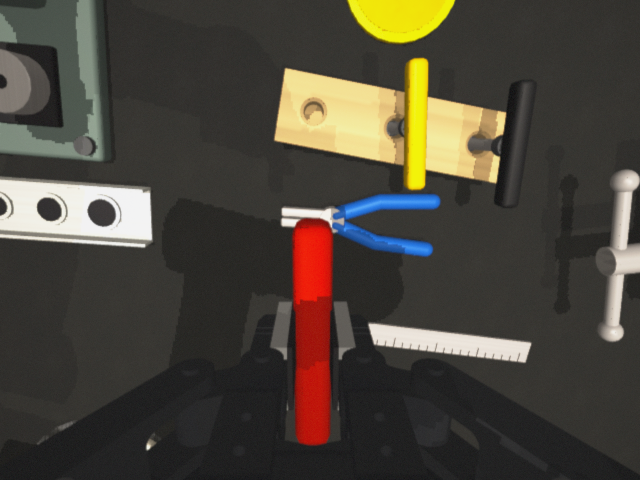

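Run:
```python
from h import *
d=load("w9"); st=d["st"]; c=cam(d,st)
print("hole",ray(c,[314.5,110.5],55), st["position"])
T=R.from_quat(st["ee_rot"]).as_matrix()
im=d["img"].astype(int)
m=((im[:,:,0]>110)&(im[:,:,1]<70)&(im[:,:,2]<70)).astype(np.uint8)
pts=np.argwhere(m)[:,::-1]; lo,hi=pts[:,1].min(),pts[:,1].max()
for v in (lo,hi): 
    s=pts[pts[:,1]==v][:,0].mean(); w=ray(c,[s,v],st["position"][2]+14.5)[0]; print(v,s,"tool",(T.T@(w-st["position"])).round(1))
tip=st["position"]+T@np.array([104.5,0,0])
for n in ("s1","c1"): print(n,proj(cam(load(n)),tip))
```

```text
hole [[ 493.10996377 -234.56350551   55.        ]] [ 401.16713067 -240.53449025  280.31065381]
218 306.5 tool [-14.2  -2.7 -46.4]
444 312.5 tool [-14.8  -0.7  42.8]
s1 [[378.07393659 171.68308782]]
c1 [[259.03332072 143.71661586]]
```

Run:
```python
from h import *
st=load("w9")["st"];T=R.from_quat(st["ee_rot"]).as_matrix()
o=[]
for n in ("s1","c1"):
    d=load(n);c=cam(d); st=d["st"] if n!="s1" else st
    q=proj(c,[st["position"]+T@np.array([k,0,0]) for k in (104.5,50,0)])
    x,y=q[0].astype(int)-[24,48]; k=8
    z=cv2.resize(d["img"][y:y+60,x:x+48,::-1],None,fx=k,fy=k,interpolation=cv2.INTER_CUBIC)
    for p in q: cv2.circle(z,tuple(int(v) for v in (p-[x,y]+.5)*k),3,(0,255,0),1)
    o.append(z)
cv2.imwrite("pics/o2.png",np.hstack(o))
```

```text
(no output)
```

View pics/o2.png

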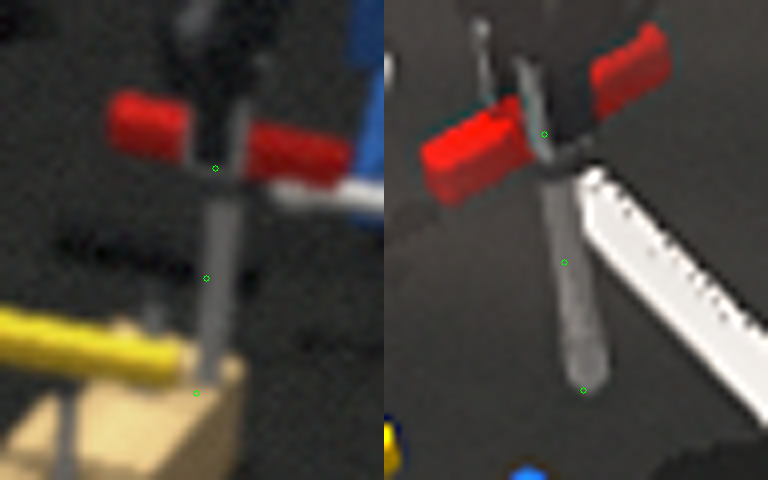

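The key hangs straight in the grip: both views show its shank parallel to the tool axis. I'll carry it around the front of the frame and turn it to the recess yaw.

arm_command(
  rows=[
    {"dx": -0.005,"dy": -0.03,"dz": -0.0,"wx": -6,"wy": 0,"wz": 0,"gripper": 1},
    {"dx": -0.01,"dy": -0.07,"dz": -0.004,"wx": -14,"wy": 0,"wz": 0,"gripper": 1},
    {"dx": -0.015,"dy": -0.11,"dz": -0.006,"wx": -22,"wy": 0,"wz": 0,"gripper": 1},
    {"dx": -0.015,"dy": -0.15,"dz": -0.009,"wx": -30,"wy": 0,"wz": 0,"gripper": 1},
    {"dx": -0.015,"dy": -0.19,"dz": -0.011,"wx": -38,"wy": 0,"wz": 0,"gripper": 1},
    {"dx": -0.015,"dy": -0.23,"dz": -0.013,"wx": -46,"wy": 0,"wz": 0,"gripper": 1},
    {"dx": -0.015,"dy": -0.27,"dz": -0.015,"wx": -54,"wy": 0,"wz": 0,"gripper": 1},
    {"dx": -0.015,"dy": -0.3,"dz": -0.017,"wx": -62,"wy": 0,"wz": 0,"gripper": 1},
  ],
)

```text
clock: 9.7
position: [395.8, 62.2, 294.7]
ee_rot: [0.592, 0.389, -0.588, 0.391]
contact_force: [1.0, 0.5, -1.9]
gripper_width: 12.4
```

Run:
```python
from h import *
delta([400,165,260],-0.267)
delta([496,168.7,230],-0.267)
```

```text
t 9.7 pos [395.8  62.2 294.7] psi -0.403 tilt 0.32 j [ 0.57 -0.06 -0.38  0.   -1.25  2.17] F [ 1.   0.5 -1.9] w 12.4
delta m [ 0.0347 -0.0366 -0.0961] rot deg [-7.78 -0.1  -0.3 ]  rows rot 0.9069520628934622 rows lin 2.1707515097065366
t 9.7 pos [395.8  62.2 294.7] psi -0.403 tilt 0.32 j [ 0.57 -0.06 -0.38  0.   -1.25  2.17] F [ 1.   0.5 -1.9] w 12.4
delta m [ 0.0652  0.0501 -0.1371] rot deg [-7.78 -0.1  -0.3 ]  rows rot 0.9069520628934622 rows lin 3.197183899581329
```

arm_command(
  rows=[
    {"dx": 0.0,"dy": -0.018,"dz": -0.045,"wx": -4,"wy": 0,"wz": 0,"gripper": 1},
    {"dx": 0.0,"dy": -0.03,"dz": -0.09,"wx": -7.8,"wy": -0.1,"wz": -0.3,"gripper": 1},
    {"dx": 0.01,"dy": 0.0,"dz": -0.11,"wx": -7.8,"wy": -0.1,"wz": -0.3,"gripper": 1},
    {"dx": 0.03,"dy": 0.03,"dz": -0.13,"wx": -7.8,"wy": -0.1,"wz": -0.3,"gripper": 1},
    {"dx": 0.065,"dy": 0.05,"dz": -0.137,"wx": -7.8,"wy": -0.1,"wz": -0.3,"gripper": 1},
    {"dx": 0.065,"dy": 0.05,"dz": -0.137,"wx": -7.8,"wy": -0.1,"wz": -0.3,"gripper": 1},
    {"dx": 0.065,"dy": 0.05,"dz": -0.137,"wx": -7.8,"wy": -0.1,"wz": -0.3,"gripper": 1},
    {"dx": 0.065,"dy": 0.05,"dz": -0.137,"wx": -7.8,"wy": -0.1,"wz": -0.3,"gripper": 1},
  ],
)

```text
clock: 10.5
position: [496.2, 169.0, 231.4]
ee_rot: [0.563, 0.429, -0.561, 0.429]
contact_force: [-0.0, 0.1, -1.6]
gripper_width: 12.2
```

Run:
```python
from h import *
d2,c2=grab("scene","c2"); d3,c3=grab("wrist","w10")
j=d2["img"][200:360,240:440,::-1]
o=np.hstack([cv2.resize(j,None,fx=2,fy=2,interpolation=cv2.INTER_CUBIC),cv2.resize(d3["img"][:,:,::-1],(427,320))]);cv2.imwrite("pics/o3.png",o[:, :800])
delta([496.4,168.0,200],-0.267)
```

```text
t 10.6 pos [496.1 169.1 232. ] psi -0.266 tilt 0.2 j [ 0.64  0.21 -0.24  0.   -1.12  2.24] F [-0.4 -0.2 -1.7] w 12.2
delta m [0.032  0.0005 0.001 ] rot deg [ 0.05 -0.14 -0.14]  rows rot 0.023849623930552885 rows lin 0.6411292332983324
```

View pics/o3.png

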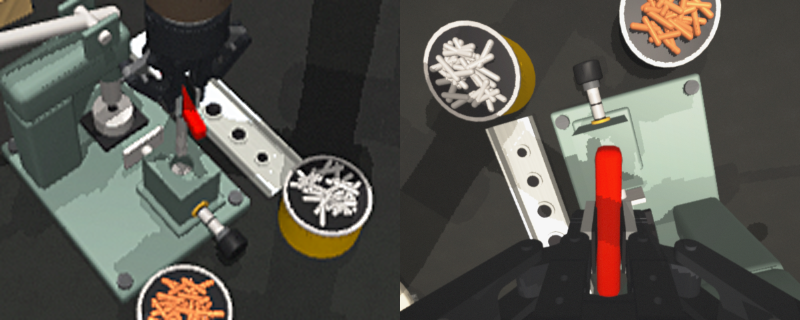

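The key tip hangs over the bore. I'll descend, watching the force.

arm_command(
  rows=[
    {"dx": 0.01,"dy": 0,"dz": 0.001,"wx": 0,"wy": 0,"wz": 0,"gripper": 1},
    {"dx": 0.02,"dy": 0,"dz": 0.001,"wx": 0,"wy": 0,"wz": 0,"gripper": 1},
    {"dx": 0.028,"dy": 0,"dz": 0.001,"wx": 0,"wy": 0,"wz": 0,"gripper": 1},
    {"dx": 0.034,"dy": 0,"dz": 0.001,"wx": 0,"wy": 0,"wz": 0,"gripper": 1},
    {"dx": 0.04,"dy": 0,"dz": 0.001,"wx": 0,"wy": 0,"wz": 0,"gripper": 1},
    {"dx": 0.046,"dy": 0,"dz": 0.001,"wx": 0,"wy": 0,"wz": 0,"gripper": 1},
    {"dx": 0.052,"dy": 0,"dz": 0.001,"wx": 0,"wy": 0,"wz": 0,"gripper": 1},
    {"dx": 0.052,"dy": 0,"dz": 0.001,"wx": 0,"wy": 0,"wz": 0,"gripper": 1},
  ],
)

```text
clock: 11.4
position: [495.5, 168.0, 179.0]
ee_rot: [0.563, 0.429, -0.561, 0.429]
contact_force: [0.5, -0.5, -2.2]
gripper_width: 12.8
```

Run:
```python
from h import *
delta([496.4,168.0,166],-0.267)
```

```text
t 11.4 pos [495.5 168.  179. ] psi -0.266 tilt 0.1 j [ 0.64  0.26 -0.32  0.   -0.99  2.24] F [ 0.5 -0.5 -2.2] w 12.8
delta m [ 0.013   0.0008 -0.0002] rot deg [ 0.04 -0.07 -0.06]  rows rot 0.012222207702807514 rows lin 0.2603368114221106
```

arm_command(
  rows=[
    {"dx": 0.002,"dy": 0.001,"dz": 0,"wx": 0,"wy": 0,"wz": 0,"gripper": 1},
    {"dx": 0.004,"dy": 0.001,"dz": 0,"wx": 0,"wy": 0,"wz": 0,"gripper": 1},
    {"dx": 0.006,"dy": 0.001,"dz": 0,"wx": 0,"wy": 0,"wz": 0,"gripper": 1},
    {"dx": 0.008,"dy": 0.001,"dz": 0,"wx": 0,"wy": 0,"wz": 0,"gripper": 1},
    {"dx": 0.01,"dy": 0.001,"dz": 0,"wx": 0,"wy": 0,"wz": 0,"gripper": 1},
    {"dx": 0.012,"dy": 0.001,"dz": 0,"wx": 0,"wy": 0,"wz": 0,"gripper": 1},
    {"dx": 0.012,"dy": 0.001,"dz": 0,"wx": 0,"wy": 0,"wz": 0,"gripper": 1},
    {"dx": 0.012,"dy": 0.001,"dz": 0,"wx": 0,"wy": 0,"wz": 0,"gripper": 1},
  ],
)

```text
clock: 12.2
position: [496.8, 168.4, 166.8]
ee_rot: [0.563, 0.429, -0.561, 0.429]
contact_force: [-1.0, 4.5, -1.0]
gripper_width: 12.3
```

Run:
```python
from h import *
from bench import arm
print(arm.read_state()["wrist_torque"])
d2,c2=grab("scene","c3")
j=d2["img"][200:350,260:440,::-1]
cv2.imwrite("pics/o4.png",cv2.resize(j,None,fx=4,fy=4,interpolation=cv2.INTER_CUBIC))
delta([496.4,168.0,166],-0.267)
```

```text
[ 1.64460558  0.09539549 -0.03239689]
t 12.25 pos [496.8 168.3 166.8] psi -0.266 tilt 0.17 j [ 0.64  0.27 -0.33 -0.   -0.96  2.24] F [-0.1  4.  -0.6] w 12.3
delta m [ 0.0008 -0.0003  0.0004] rot deg [ 0.04 -0.15 -0.08]  rows rot 0.02046517168243727 rows lin 0.019793802723378676
```

View pics/o4.png

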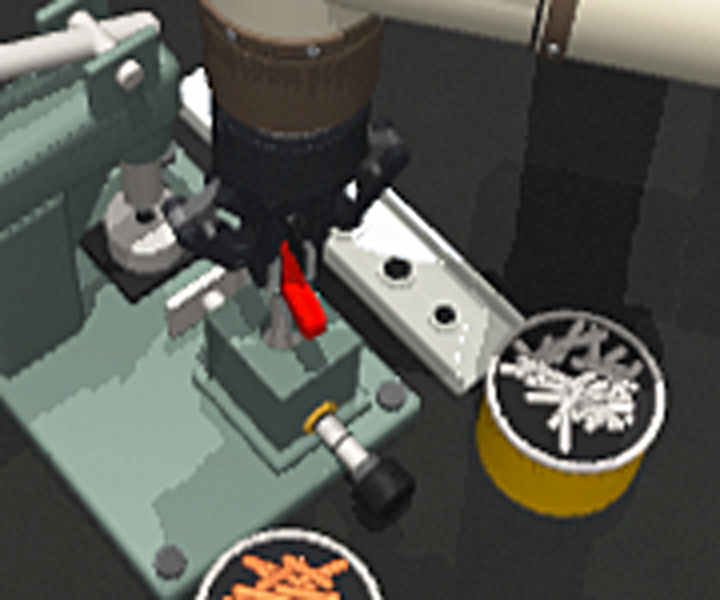

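The key is seated, with only 4 N of lateral force. I'll turn it clockwise.

arm_command(
  rows=[
    {"dx": 0.001,"dy": 0,"dz": -0.001,"wx": 7,"wy": 0,"wz": 0,"gripper": 1},
    {"dx": 0.001,"dy": 0,"dz": -0.001,"wx": 14,"wy": 0,"wz": 0,"gripper": 1},
    {"dx": 0.001,"dy": 0,"dz": -0.001,"wx": 21,"wy": 0,"wz": 0,"gripper": 1},
    {"dx": 0.001,"dy": 0,"dz": -0.001,"wx": 28,"wy": 0,"wz": 0,"gripper": 1},
    {"dx": 0.001,"dy": 0,"dz": -0.001,"wx": 35,"wy": 0,"wz": 0,"gripper": 1},
    {"dx": 0.001,"dy": 0,"dz": -0.001,"wx": 42,"wy": 0,"wz": 0,"gripper": 1},
    {"dx": 0.001,"dy": 0,"dz": -0.001,"wx": 49,"wy": 0,"wz": 0,"gripper": 1},
    {"dx": 0.001,"dy": 0,"dz": -0.001,"wx": 55,"wy": 0,"wz": 0,"gripper": 1},
  ],
)

```text
clock: 13.05
position: [497.7, 168.8, 165.7]
ee_rot: [0.698, 0.12, -0.696, 0.12]
contact_force: [2.0, 0.7, -0.2]
gripper_width: 12.2
```

Run:
```python
from h import *
from bench import arm
print(arm.read_state()["wrist_torque"])
d,c=grab("wrist","w11")
delta([496.4,168.7,166],-1.85)
```

```text
[ 0.38550892 -0.70846102  0.08973769]
t 13.1 pos [497.6 168.7 165.7] psi -1.233 tilt 0.17 j [ 0.64  0.28 -0.33  0.   -0.96  1.27] F [ 1.5  0.2 -1.6] w 12.3
delta m [-0.0003 -0.0004  0.0012] rot deg [35.37 -0.17  0.04]  rows rot 4.1181398288974576 rows lin 0.02560825203867148
```

View pics/w11.png

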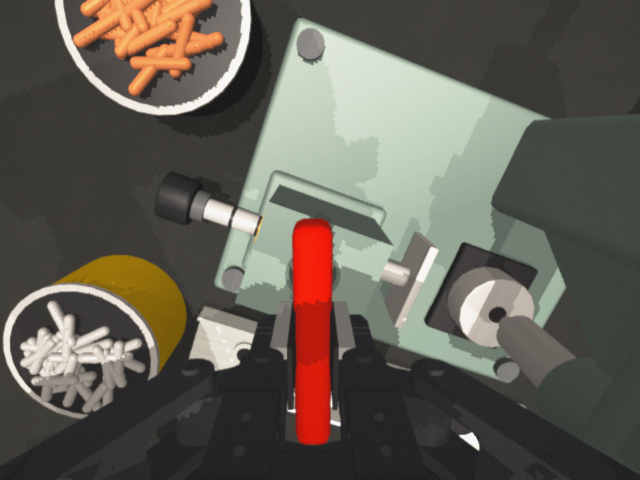

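arm_command(
  rows=[
    {"dx": 0,"dy": 0,"dz": 0.001,"wx": 7,"wy": 0,"wz": 0,"gripper": 1},
    {"dx": 0,"dy": 0,"dz": 0.001,"wx": 14,"wy": 0,"wz": 0,"gripper": 1},
    {"dx": 0,"dy": 0,"dz": 0.001,"wx": 20,"wy": 0,"wz": 0,"gripper": 1},
    {"dx": 0,"dy": 0,"dz": 0.001,"wx": 25,"wy": 0,"wz": 0,"gripper": 1},
    {"dx": 0,"dy": 0,"dz": 0.001,"wx": 29,"wy": 0,"wz": 0,"gripper": 1},
    {"dx": 0,"dy": 0,"dz": 0.001,"wx": 32,"wy": 0,"wz": 0,"gripper": 1},
    {"dx": 0,"dy": 0,"dz": 0.001,"wx": 34,"wy": 0,"wz": 0,"gripper": 1},
    {"dx": 0,"dy": 0,"dz": 0.001,"wx": 35,"wy": 0,"wz": 0,"gripper": 1},
  ],
)

```text
clock: 13.9
position: [497.3, 167.7, 165.7]
ee_rot: [0.702, -0.096, -0.699, -0.096]
contact_force: [2.9, -0.1, -0.6]
gripper_width: 12.2
```

Run:
```python
from h import *
from bench import arm
print(arm.read_state()["wrist_torque"])
delta([496.4,168.7,166],-1.9)
```

```text
[-0.10324841 -1.03284991  0.13962878]
t 13.9 pos [497.3 167.7 165.7] psi -1.842 tilt 0.22 j [ 0.64  0.27 -0.34  0.   -0.96  0.66] F [ 2.9 -0.1 -0.6] w 12.2
delta m [-0.0003 -0.0007  0.0011] rot deg [ 3.31 -0.22  0.03]  rows rot 0.3863216028963593 rows lin 0.027478704320732163
```

arm_command(
  rows=[
    {"dx": 0,"dy": 0,"dz": 0,"wx": 2,"wy": 0,"wz": 0,"gripper": 1},
    {"dx": 0,"dy": 0,"dz": 0,"wx": 4,"wy": 0,"wz": 0,"gripper": 1},
    {"dx": 0,"dy": 0,"dz": 0,"wx": 5,"wy": 0,"wz": 0,"gripper": 1},
    {"dx": 0,"dy": 0,"dz": 0,"wx": 6,"wy": 0,"wz": 0,"gripper": 1},
    {"dx": 0,"dy": 0,"dz": 0,"wx": 7,"wy": 0,"wz": 0,"gripper": 1},
    {"dx": 0,"dy": 0,"dz": 0,"wx": 8,"wy": 0,"wz": 0,"gripper": 1},
    {"dx": 0,"dy": 0,"dz": 0,"wx": 8,"wy": 0,"wz": 0,"gripper": 1},
    {"dx": 0,"dy": 0,"dz": 0,"wx": 8,"wy": 0,"wz": 0,"gripper": 1},
  ],
)

```text
clock: 14.7
position: [497.3, 167.5, 165.7]
ee_rot: [0.694, -0.144, -0.691, -0.144]
contact_force: [2.9, -0.0, -0.8]
gripper_width: 12.4
```

Run:
```python
from h import *
from bench import arm
print(arm.read_state()["wrist_torque"])
d,c=grab("wrist","w12")
delta([496.4,168.7,166],-1.9)
```

```text
[-0.30914837 -0.98251972  0.16771103]
t 14.75 pos [497.3 167.6 165.7] psi -1.982 tilt 0.22 j [ 0.64  0.27 -0.34  0.   -0.96  0.52] F [ 2.9 -1.  -1.3] w 12.1
delta m [-0.0003 -0.0007  0.0013] rot deg [-4.67 -0.22  0.02]  rows rot 0.5446366069452049 rows lin 0.0296772323285882
```

View pics/w12.png

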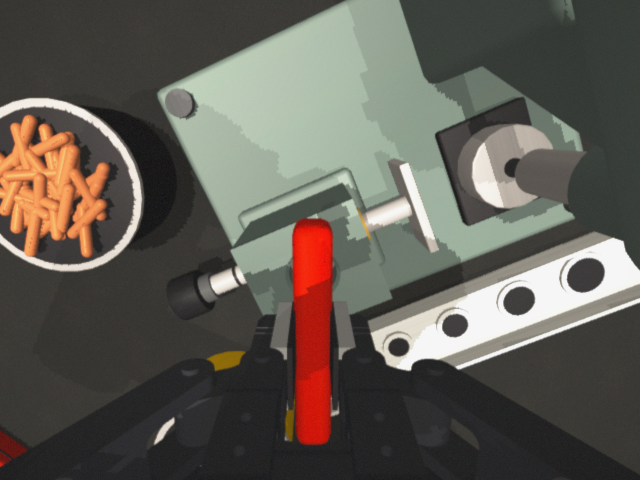

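Run:
```python
from h import *
for n in ("w9","w10","w11","w12"):
    d=load(n); im=d["img"].astype(int)
    m=((im[:,:,0]>100)&(im[:,:,1]<70)&(im[:,:,2]<70)).astype(np.uint8); m[:210]=0;m[:,:270]=0;m[:,350:]=0
    rows=[(v,np.flatnonzero(m[v]).min(),np.flatnonzero(m[v]).max()) for v in (225,235,260,280,430,440) if m[v].any()]
    v=np.flatnonzero(m.any(1)); print(n,v.min(),v.max(),[tuple(map(int,r)) for r in rows])
```

```text
w9 218 444 [(225, 296, 328), (235, 293, 332), (260, 293, 332), (280, 293, 331), (430, 296, 329), (440, 298, 327)]
w10 219 445 [(225, 296, 329), (235, 293, 331), (260, 293, 332), (280, 293, 331), (430, 295, 329), (440, 298, 327)]
w11 218 444 [(225, 296, 329), (235, 293, 332), (260, 293, 331), (280, 293, 332), (430, 296, 330), (440, 298, 327)]
w12 218 444 [(225, 295, 329), (235, 293, 332), (260, 293, 332), (280, 293, 332), (430, 296, 330), (440, 299, 327)]
```

arm_command(
  rows=[
    {"dx": 0,"dy": 0,"dz": 0,"wx": 1,"wy": 0,"wz": 0,"gripper": 1},
    {"dx": 0,"dy": 0,"dz": 0,"wx": 2,"wy": 0,"wz": 0,"gripper": 1},
    {"dx": 0,"dy": 0,"dz": 0,"wx": 3,"wy": 0,"wz": 0,"gripper": 1},
    {"dx": 0,"dy": 0,"dz": 0,"wx": 4,"wy": 0,"wz": 0,"gripper": 1},
    {"dx": 0,"dy": 0,"dz": 0,"wx": 5,"wy": 0,"wz": 0,"gripper": 1},
    {"dx": 0,"dy": 0,"dz": 0,"wx": 6,"wy": 0,"wz": 0,"gripper": 1},
    {"dx": 0,"dy": 0,"dz": 0,"wx": 6,"wy": 0,"wz": 0,"gripper": 1},
    {"dx": 0,"dy": 0,"dz": 0,"wx": 6,"wy": 0,"wz": 0,"gripper": 1},
  ],
)

```text
clock: 15.55
position: [497.3, 167.5, 165.7]
ee_rot: [0.685, -0.18, -0.682, -0.18]
contact_force: [2.5, -2.1, -0.5]
gripper_width: 12.2
```

Run:
```python
from h import *
from bench import arm
st=arm.read_state();print(st["wrist_torque"],st["joint_efforts"].round(2))
delta([496.4,168.7,166],-1.9)
```

```text
[-0.52796426 -0.94186385  0.30776199] [  0.77 -31.64  16.19   2.8   -0.47  -0.25]
t 15.55 pos [497.3 167.5 165.7] psi -2.086 tilt 0.21 j [ 0.64  0.27 -0.34  0.   -0.96  0.42] F [ 2.5 -2.1 -0.5] w 12.2
delta m [-0.0003 -0.0006  0.0014] rot deg [-10.68  -0.21   0.02]  rows rot 1.2436081257007288 rows lin 0.030696916177811038
```

arm_command(
  rows=[
    {"dx": 0,"dy": 0,"dz": 0,"wx": 1,"wy": 0,"wz": 0,"gripper": 1},
    {"dx": 0,"dy": 0,"dz": 0,"wx": 2,"wy": 0,"wz": 0,"gripper": 1},
    {"dx": 0,"dy": 0,"dz": 0,"wx": 3,"wy": 0,"wz": 0,"gripper": 1},
    {"dx": 0,"dy": 0,"dz": 0,"wx": 4,"wy": 0,"wz": 0,"gripper": 1},
    {"dx": 0,"dy": 0,"dz": 0,"wx": 5,"wy": 0,"wz": 0,"gripper": 1},
    {"dx": 0,"dy": 0,"dz": 0,"wx": 6,"wy": 0,"wz": 0,"gripper": 1},
    {"dx": 0,"dy": 0,"dz": 0,"wx": 7,"wy": 0,"wz": 0,"gripper": 1},
    {"dx": 0,"dy": 0,"dz": 0,"wx": 7,"wy": 0,"wz": 0,"gripper": 1},
  ],
)

```text
clock: 16.35
position: [497.2, 167.4, 165.7]
ee_rot: [0.673, -0.222, -0.67, -0.222]
contact_force: [3.0, -1.4, -1.3]
gripper_width: 12.3
```

Run:
```python
from h import *
from bench import arm
st=arm.read_state();print(st["wrist_torque"],st["joint_efforts"].round(2))
d,c=grab("wrist","w13"); im=d["img"].astype(int)
m=((im[:,:,0]>100)&(im[:,:,1]<70)&(im[:,:,2]<70)).astype(np.uint8); m[:210]=0;m[:,:270]=0;m[:,350:]=0
print([(v,np.flatnonzero(m[v]).min(),np.flatnonzero(m[v]).max()) for v in (225,235,260,280,430,440)])
delta([496.4,168.7,166],-1.9)
```

```text
[-0.67167652 -0.85483889  0.30743896] [  0.91 -31.52  16.36   2.7   -0.3   -0.35]
[(225, np.int64(295), np.int64(328)), (235, np.int64(292), np.int64(331)), (260, np.int64(292), np.int64(332)), (280, np.int64(292), np.int64(331)), (430, np.int64(296), np.int64(331)), (440, np.int64(299), np.int64(327))]
t 16.4 pos [497.2 167.4 165.6] psi -2.209 tilt 0.2 j [ 0.64  0.27 -0.34  0.   -0.96  0.29] F [ 2.5 -2.2 -1.1] w 12.3
delta m [-0.0004 -0.0006  0.0014] rot deg [-17.69  -0.21   0.02]  rows rot 2.059052256812721 rows lin 0.031162601919752064
```

The torque plateaued at 0.31 N m at 111° of turn, which is further than the expected stop. I'll ease off, withdraw and look at the screw itself.

arm_command(
  rows=[
    {"dx": 0,"dy": 0,"dz": 0,"wx": -4,"wy": 0,"wz": 0,"gripper": 1},
    {"dx": 0,"dy": 0,"dz": 0,"wx": -8,"wy": 0,"wz": 0,"gripper": 1},
    {"dx": -0.015,"dy": 0,"dz": 0,"wx": -8,"wy": 0,"wz": 0,"gripper": 1},
    {"dx": -0.04,"dy": 0,"dz": 0,"wx": -8,"wy": 0,"wz": 0,"gripper": 1},
    {"dx": -0.065,"dy": 0,"dz": 0,"wx": -8,"wy": 0,"wz": 0,"gripper": 1},
    {"dx": -0.07,"dy": 0,"dz": 0.03,"wx": -8,"wy": 0,"wz": 0,"gripper": 1},
    {"dx": -0.07,"dy": 0,"dz": 0.07,"wx": -8,"wy": 0,"wz": 0,"gripper": 1},
    {"dx": -0.07,"dy": 0,"dz": 0.073,"wx": -8,"wy": 0,"wz": 0,"gripper": 1},
  ],
)

```text
clock: 17.2
position: [434.7, 212.0, 234.9]
ee_rot: [-0.685, 0.174, 0.685, 0.174]
contact_force: [-0.3, 0.5, -1.0]
gripper_width: 12.1
```

Run:
```python
from h import *
d,c=grab("wrist","w14");d,c=grab("wrist","w14");d,c=grab("wrist","w14")
p=proj(c,[496.6,168.7,72])[0]; print(p)
x,y=p.round().astype(int)
np.save("pics/xy.npy",[x,y])
cv2.imwrite("pics/w14b.png",cv2.resize(d["img"][max(y-40,0):y+40,x-40:x+40,::-1],None,fx=7.4,fy=7.4,interpolation=cv2.INTER_CUBIC))
delta([496.4,168.7,166],-1.9)
```

```text
[326.17735902 131.83789684]
t 17.35 pos [437.6 211.  235. ] psi -2.069 tilt 0.14 j [ 0.79  0.14 -0.32  0.   -1.11  0.29] F [ 1.1 -0.  -2. ] w 12.4
delta m [ 0.0692  0.0091 -0.0717] rot deg [-9.68 -0.14 -0.04]  rows rot 1.1269953597559315 rows lin 2.001128499046226
```

View pics/w14b.png

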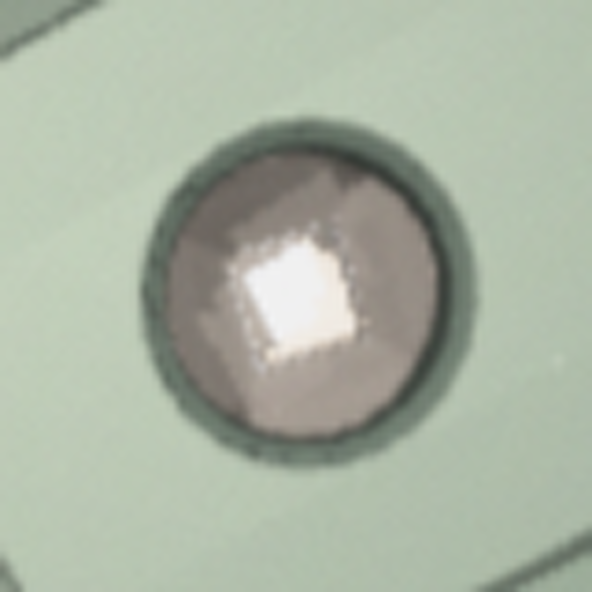

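View pics/w14.png

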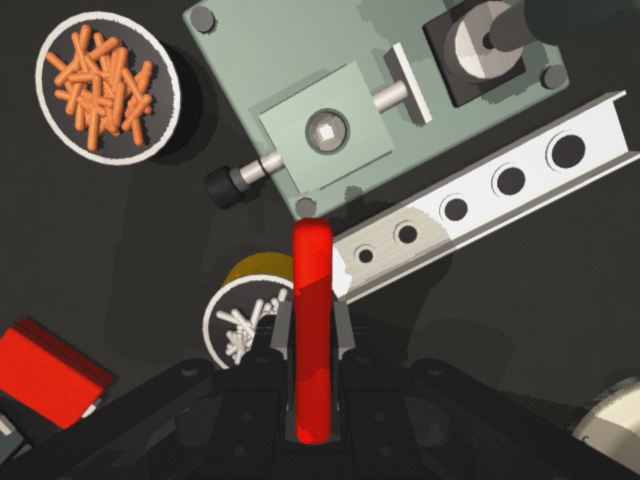

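arm_command(
  rows=[
    {"dx": 0.02,"dy": 0.003,"dz": 0,"wx": 0,"wy": 0,"wz": 0,"gripper": 1},
    {"dx": 0.05,"dy": 0.006,"dz": 0,"wx": 0,"wy": 0,"wz": 0,"gripper": 1},
    {"dx": 0.07,"dy": 0.006,"dz": 0,"wx": 0,"wy": 0,"wz": 0,"gripper": 1},
    {"dx": 0.07,"dy": 0.006,"dz": 0,"wx": 0,"wy": 0,"wz": 0,"gripper": 1},
    {"dx": 0.07,"dy": 0.006,"dz": 0,"wx": 0,"wy": 0,"wz": 0,"gripper": 1},
    {"dx": 0.07,"dy": 0.006,"dz": 0,"wx": 0,"wy": 0,"wz": 0,"gripper": 1},
    {"dx": 0.07,"dy": 0.006,"dz": 0,"wx": 0,"wy": 0,"wz": 0,"gripper": 1},
    {"dx": 0.07,"dy": 0.006,"dz": 0,"wx": 0,"wy": 0,"wz": 0,"gripper": 1},
  ],
)

```text
clock: 18.15
position: [435.3, 206.0, 165.9]
ee_rot: [0.686, -0.174, -0.684, -0.175]
contact_force: [0.4, 0.0, -2.4]
gripper_width: 12.2
```

Run:
```python
from h import *
d,c=grab("wrist","w15")
p=proj(c,[496.6,168.7,72])[0]; print(p)
x,y=p.round().astype(int); print(x,y)
z=d["img"][y-20:y+20,x-20:x+20,::-1]
cv2.imwrite("pics/w15b.png",cv2.resize(z,None,fx=14,fy=14,interpolation=cv2.INTER_CUBIC))
delta([496.4,168.7,166],-1.9)
```

```text
[320.73915542 134.0672807 ]
321 134
t 18.2 pos [435.2 205.9 165.8] psi -2.069 tilt 0.18 j [ 0.78  0.2  -0.43  0.   -0.93  0.29] F [ 0.  -1.2 -1.5] w 12.8
delta m [-0.      0.0035 -0.0715] rot deg [-9.68 -0.17  0.05]  rows rot 1.1270658648331275 rows lin 1.4325850750510631
```

View pics/w15b.png

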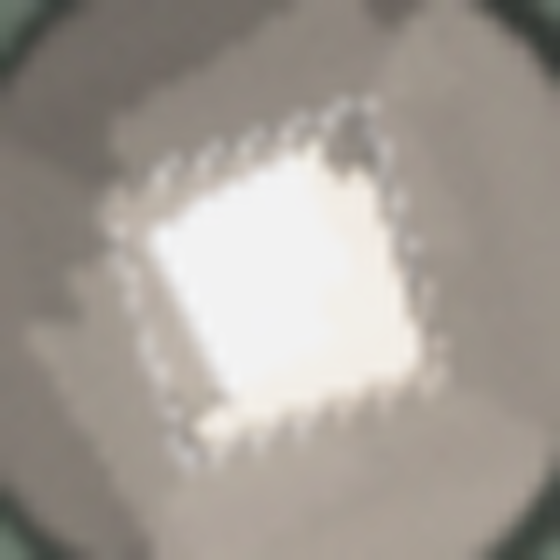

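Run:
```python
from h import *
d=load("w15"); c=cam(d,d["st"])
for q in ([[105,205],[370,100],[440,380],[190,460]],[[155,230],[315,150],[418,360],[240,410]]):
    q=np.array(q)/14-.5+[301,114]
    P=ray(c,q,72); e=np.roll(P,-1,0)-P; print(P.mean(0).round(1),np.linalg.norm(e,axis=1).round(1),(np.degrees(np.arctan2(e[:,1],e[:,0]))%90).round(1))
```

```text
[496.8 168.9  72. ] [11.4 11.2 10.7 10.5] [82.2 76.7 78.7 80.5]
[496.6 168.7  72. ] [7.1 9.2 7.5 7.8] [87.  89.  76.7 87.7]
```

The recess sides now read about −10.5° modulo 90, so the screw is at 100.5° = 1.754 rad, which is at its stop. I'll check that the rod still sits at the middle click.

Run:
```python
from h import *
d=load("w15"); c=cam(d,d["st"])
cv2.imwrite("pics/w15c.png",cv2.resize(d["img"][100:260,150:310,::-1],None,fx=3.6,fy=3.6,interpolation=cv2.INTER_CUBIC))
delta([400,60,295],-0.9)
```

```text
t 18.2 pos [435.2 205.9 165.8] psi -2.069 tilt 0.18 j [ 0.78  0.2  -0.43  0.   -0.93  0.29] F [ 0.  -1.2 -1.5] w 12.8
delta m [-0.1293  0.1449 -0.0392] rot deg [-6.698e+01 -1.800e-01 -4.000e-02]  rows rot 7.796961175980204 rows lin 3.9614455683580263
```

View pics/w15c.png

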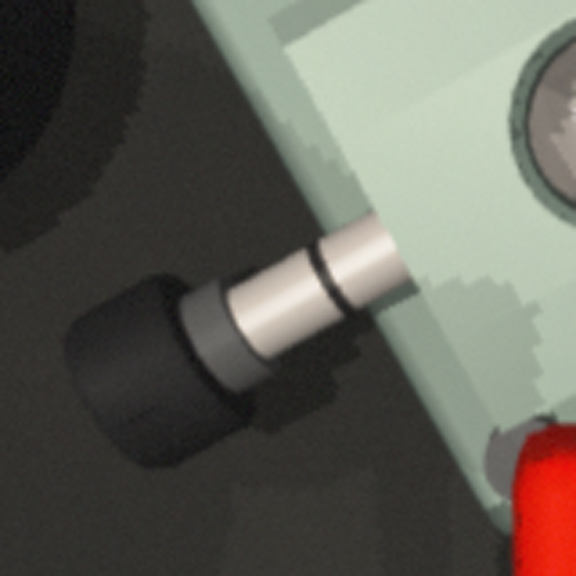

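arm_command(
  rows=[
    {"dx": -0.045,"dy": 0,"dz": 0,"wx": 0,"wy": 0,"wz": 0,"gripper": 1},
    {"dx": -0.085,"dy": 0.015,"dz": 0.0,"wx": -6,"wy": 0,"wz": 0,"gripper": 1},
    {"dx": -0.12,"dy": 0.04,"dz": 0,"wx": -12,"wy": 0,"wz": 0,"gripper": 1},
    {"dx": -0.129,"dy": 0.07,"dz": -0.01,"wx": -18,"wy": 0,"wz": 0,"gripper": 1},
    {"dx": -0.129,"dy": 0.1,"dz": -0.02,"wx": -24,"wy": 0,"wz": 0,"gripper": 1},
    {"dx": -0.129,"dy": 0.13,"dz": -0.03,"wx": -30,"wy": 0,"wz": 0,"gripper": 1},
    {"dx": -0.129,"dy": 0.145,"dz": -0.039,"wx": -33,"wy": 0,"wz": 0,"gripper": 1},
    {"dx": -0.129,"dy": 0.145,"dz": -0.039,"wx": -33,"wy": 0,"wz": 0,"gripper": 1},
  ],
)

```text
clock: 19.0
position: [399.3, 58.4, 295.3]
ee_rot: [0.708, 0.027, -0.705, 0.027]
contact_force: [-0.1, -0.2, -2.1]
gripper_width: 12.6
```

Run:
```python
from h import *
d=load("w15"); c=cam(d,d["st"]); print("ring",ray(c,[241.7,177.2],52))
delta([402,-238,280],-1.493)
```

```text
ring [[497.16515136 224.87654554  52.        ]]
t 19.0 pos [399.3  58.4 295.3] psi -1.495 tilt 0.24 j [ 0.55 -0.06 -0.37  0.   -1.25  1.09] F [-0.1 -0.2 -2.1] w 12.6
delta m [0.0153 0.2957 0.0198] rot deg [-0.13 -0.24 -0.01]  rows rot 0.03136355608219969 rows lin 5.935982109646344
```

arm_command(
  rows=[
    {"dx": 0.0,"dy": 0.04,"dz": 0.003,"wx": 0,"wy": 0,"wz": 0,"gripper": 1},
    {"dx": 0.0,"dy": 0.08,"dz": 0.006,"wx": 0,"wy": 0,"wz": 0,"gripper": 1},
    {"dx": 0.0,"dy": 0.12,"dz": 0.008,"wx": 0,"wy": 0,"wz": 0,"gripper": 1},
    {"dx": 0.0,"dy": 0.165,"dz": 0.011,"wx": 0,"wy": 0,"wz": 0,"gripper": 1},
    {"dx": 0.005,"dy": 0.21,"dz": 0.014,"wx": 0,"wy": 0,"wz": 0,"gripper": 1},
    {"dx": 0.01,"dy": 0.255,"dz": 0.017,"wx": 0,"wy": 0,"wz": 0,"gripper": 1},
    {"dx": 0.015,"dy": 0.296,"dz": 0.02,"wx": 0,"wy": -0.2,"wz": 0,"gripper": 1},
    {"dx": 0.015,"dy": 0.296,"dz": 0.02,"wx": 0,"wy": -0.2,"wz": 0,"gripper": 1},
  ],
)

```text
clock: 19.8
position: [401.7, -241.4, 279.1]
ee_rot: [-0.706, -0.024, 0.707, -0.025]
contact_force: [-0.1, 0.9, -2.8]
gripper_width: 12.3
```

Run:
```python
from h import *
d,c=grab("wrist","w16")
g=cv2.cvtColor(d["img"],cv2.COLOR_RGB2GRAY)
p=proj(c,[493.1,-234.6,55])[0]; print(p); x,y=p.round().astype(int)
cv2.imwrite("pics/w16b.png",cv2.resize(d["img"][y-30:y+30,x-30:x+30,::-1],None,fx=9,fy=9,interpolation=cv2.INTER_CUBIC)); print(x,y)
delta([493.8,-234.0,180],-1.493)
```

```text
[312.70799415 108.85218199]
313 109
t 19.85 pos [ 401.7 -239.7  279.4] psi -1.5 tilt 0.07 j [-0.19  0.08 -0.28 -0.   -1.22  1.83] F [ 0.   0.2 -2.2] w 12.2
delta m [ 0.0993  0.0008 -0.0924] rot deg [-0.4   0.07  0.03]  rows rot 0.047726436861236156 rows lin 2.71244257623272
```

View pics/w16b.png

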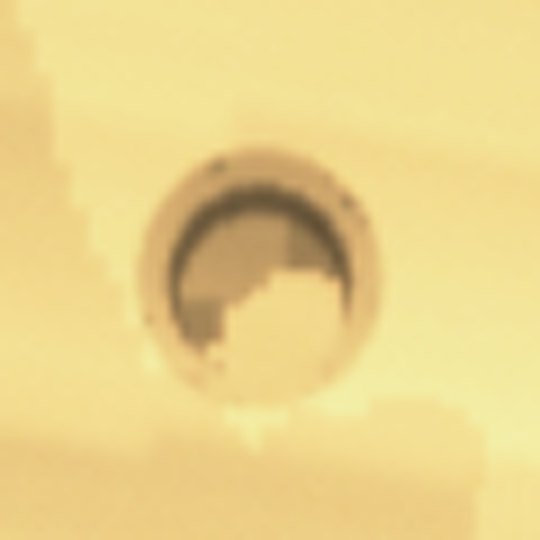

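arm_command(
  rows=[
    {"dx": 0.0,"dy": 0.001,"dz": -0.03,"wx": 0,"wy": 0,"wz": 0,"gripper": 1},
    {"dx": 0.02,"dy": 0.001,"dz": -0.065,"wx": -0.4,"wy": 0,"wz": 0,"gripper": 1},
    {"dx": 0.05,"dy": 0.001,"dz": -0.092,"wx": -0.4,"wy": 0,"wz": 0,"gripper": 1},
    {"dx": 0.08,"dy": 0.001,"dz": -0.092,"wx": -0.4,"wy": 0,"wz": 0,"gripper": 1},
    {"dx": 0.095,"dy": 0.001,"dz": -0.092,"wx": -0.4,"wy": 0,"wz": 0,"gripper": 1},
    {"dx": 0.099,"dy": 0.001,"dz": -0.092,"wx": -0.4,"wy": 0,"wz": 0,"gripper": 1},
    {"dx": 0.099,"dy": 0.001,"dz": -0.092,"wx": -0.4,"wy": 0,"wz": 0,"gripper": 1},
    {"dx": 0.099,"dy": 0.001,"dz": -0.092,"wx": -0.4,"wy": 0,"wz": 0,"gripper": 1},
  ],
)

```text
clock: 20.65
position: [494.5, -233.9, 181.8]
ee_rot: [0.707, 0.028, -0.706, 0.028]
contact_force: [-0.7, 0.1, -1.4]
gripper_width: 11.9
```

Run:
```python
from h import *
d2,c2=grab("scene","c4"); d,c=grab("side","s4")
o=np.hstack([cv2.resize(d2["img"][110:220,180:290,::-1],None,fx=3.6,fy=3.6,interpolation=cv2.INTER_CUBIC),cv2.resize(d["img"][130:240,310:420,::-1],None,fx=3.6,fy=3.6,interpolation=cv2.INTER_CUBIC)]);cv2.imwrite("pics/o5.png",o)
delta([493.3,-233.8,116],-1.493)
```

```text
t 20.75 pos [ 494.3 -234.1  181.9] psi -1.493 tilt 0.12 j [-0.15  0.29 -0.26  0.   -1.02  1.79] F [ 0.3  0.6 -1.5] w 12.3
delta m [ 0.0659 -0.0005  0.0011] rot deg [ 0.02 -0.11 -0.03]  rows rot 0.013654028771090876 rows lin 1.3180837183965106
```

View pics/o5.png

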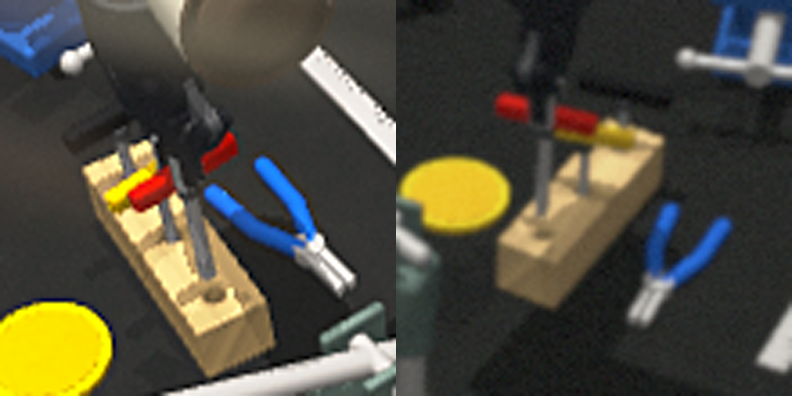

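The tip hangs over the free hole in both views. I'll lower it.

arm_command(
  rows=[
    {"dx": 0.01,"dy": 0,"dz": 0.001,"wx": 0,"wy": 0,"wz": 0,"gripper": 1},
    {"dx": 0.018,"dy": 0,"dz": 0.001,"wx": 0,"wy": 0,"wz": 0,"gripper": 1},
    {"dx": 0.025,"dy": 0,"dz": 0.001,"wx": 0,"wy": 0,"wz": 0,"gripper": 1},
    {"dx": 0.032,"dy": 0,"dz": 0.001,"wx": 0,"wy": 0,"wz": 0,"gripper": 1},
    {"dx": 0.039,"dy": 0,"dz": 0.001,"wx": 0,"wy": 0,"wz": 0,"gripper": 1},
    {"dx": 0.046,"dy": 0,"dz": 0.001,"wx": 0,"wy": 0,"wz": 0,"gripper": 1},
    {"dx": 0.053,"dy": 0,"dz": 0.001,"wx": 0,"wy": 0,"wz": 0,"gripper": 1},
    {"dx": 0.055,"dy": 0,"dz": 0.001,"wx": 0,"wy": 0,"wz": 0,"gripper": 1},
  ],
)

```text
clock: 21.55
position: [492.8, -234.1, 125.7]
ee_rot: [0.707, 0.028, -0.707, 0.027]
contact_force: [-0.4, 0.1, -1.7]
gripper_width: 12.2
```

Run:
```python
from h import *
delta([493.3,-233.8,115.5],-1.493)
```

```text
t 21.55 pos [ 492.8 -234.1  125.7] psi -1.493 tilt 0.01 j [-0.15  0.35 -0.33 -0.   -0.88  1.8 ] F [-0.4  0.1 -1.7] w 12.2
delta m [ 0.0102 -0.0002 -0.0005] rot deg [ 0.01 -0.    0.01]  rows rot 0.0014467142438506202 rows lin 0.2047056845363695
```

arm_command(
  rows=[
    {"dx": 0.004,"dy": 0,"dz": 0,"wx": 0,"wy": 0,"wz": 0,"gripper": 1},
    {"dx": 0.007,"dy": 0,"dz": 0,"wx": 0,"wy": 0,"wz": 0,"gripper": 1},
    {"dx": 0.01,"dy": 0,"dz": 0,"wx": 0,"wy": 0,"wz": 0,"gripper": 1},
    {"dx": 0.01,"dy": 0,"dz": 0,"wx": 0,"wy": 0,"wz": 0,"gripper": 1},
    {"dx": 0.01,"dy": 0,"dz": 0,"wx": 0,"wy": 0,"wz": 0,"gripper": 0.5},
    {"dx": 0.01,"dy": 0,"dz": 0,"wx": 0,"wy": 0,"wz": 0,"gripper": 0.2},
    {"dx": 0.01,"dy": 0,"dz": 0,"wx": 0,"wy": 0,"wz": 0,"gripper": 0},
    {"dx": 0.01,"dy": 0,"dz": 0,"wx": 0,"wy": 0,"wz": 0,"gripper": 0},
  ],
)

```text
clock: 22.35
position: [493.1, -234.2, 116.1]
ee_rot: [0.707, 0.028, -0.706, 0.028]
contact_force: [0.4, 0.2, -0.4]
gripper_width: 42.5
```

arm_command(
  rows=[
    {"dx": -0.01,"dy": 0,"dz": 0,"wx": 0,"wy": 0,"wz": 0,"gripper": 0},
    {"dx": -0.03,"dy": 0,"dz": 0,"wx": 0,"wy": 0,"wz": 0,"gripper": 0},
    {"dx": -0.06,"dy": 0,"dz": 0,"wx": 0,"wy": 0,"wz": 0,"gripper": 0},
    {"dx": -0.1,"dy": 0,"dz": 0.02,"wx": 0,"wy": 0,"wz": 0,"gripper": 0},
    {"dx": -0.14,"dy": 0,"dz": 0.05,"wx": 0,"wy": 0,"wz": 0,"gripper": 0},
    {"dx": -0.165,"dy": 0,"dz": 0.09,"wx": 0,"wy": 0,"wz": 0,"gripper": 0},
    {"dx": -0.165,"dy": 0,"dz": 0.09,"wx": 0,"wy": 0,"wz": 0,"gripper": 0},
    {"dx": -0.165,"dy": 0,"dz": 0.09,"wx": 0,"wy": 0,"wz": 0,"gripper": 0},
  ],
)

```text
clock: 23.15
position: [402.9, -241.3, 282.8]
ee_rot: [0.708, 0.027, -0.705, 0.028]
contact_force: [-0.4, 0.8, 0.1]
gripper_width: 42.9
```

Run:
```python
from h import *
d2,c2=grab("scene","c5"); d,c=grab("wrist","w17"); d3,c3=grab("side","s5")
im=d["img"].astype(int)
m=((im[:,:,0]>130)&(im[:,:,1]<70)&(im[:,:,2]<70)).astype(np.uint8)
pts=np.argwhere(m)[:,::-1].astype(np.float32); r=cv2.minAreaRect(pts); W=ray(c,cv2.boxPoints(r),129); print(r,W.mean(0))
o=np.hstack([cv2.resize(d2["img"][130:230,180:280,::-1],None,fx=4,fy=4,interpolation=cv2.INTER_CUBIC),cv2.resize(d3["img"][130:230,310:410,::-1],None,fx=4,fy=4,interpolation=cv2.INTER_CUBIC)]);cv2.imwrite("pics/o6.png",o)
cv2.imwrite("pics/o7.png",cv2.resize(d2["img"][200:360,220:440,::-1],None,fx=3.5,fy=3.5,interpolation=cv2.INTER_CUBIC))
delta([493.3,-233.8,115.5],-1.493)
```

```text
((310.5, 106.5), (133.0, 19.0), 90.0) [ 491.0079592  -232.23987509  129.        ]
t 23.3 pos [ 403.4 -241.   280.1] psi -1.493 tilt 0.06 j [-0.19  0.08 -0.27 -0.   -1.22  1.84] F [ 0.4 -0.3 -0.4] w 42.7
delta m [ 0.1646 -0.     -0.0903] rot deg [0.02 0.05 0.03]  rows rot 0.0072326800950849235 rows lin 3.7547040712151247
```

View pics/o6.png

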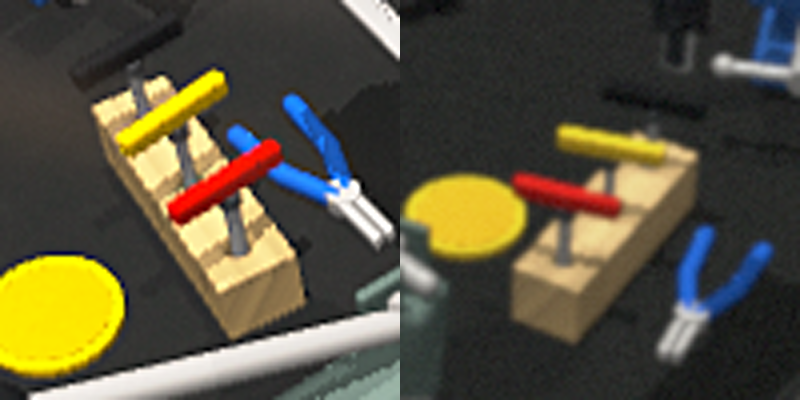

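View pics/o7.png

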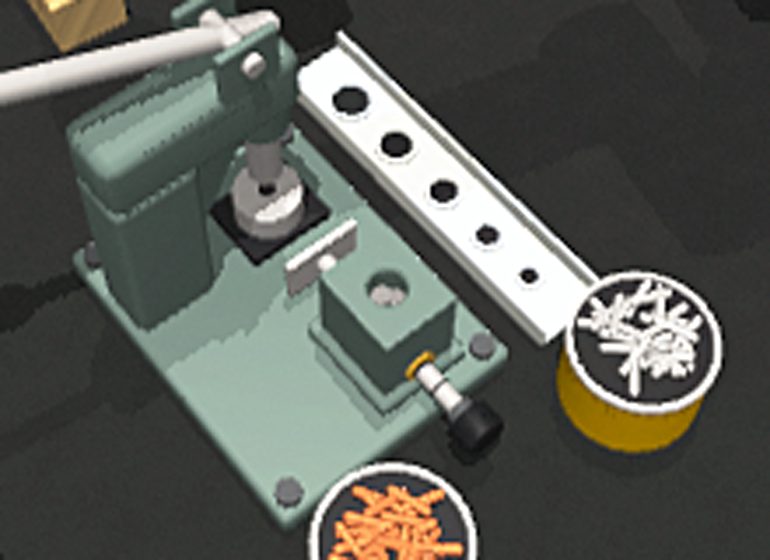

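View pics/w17.png

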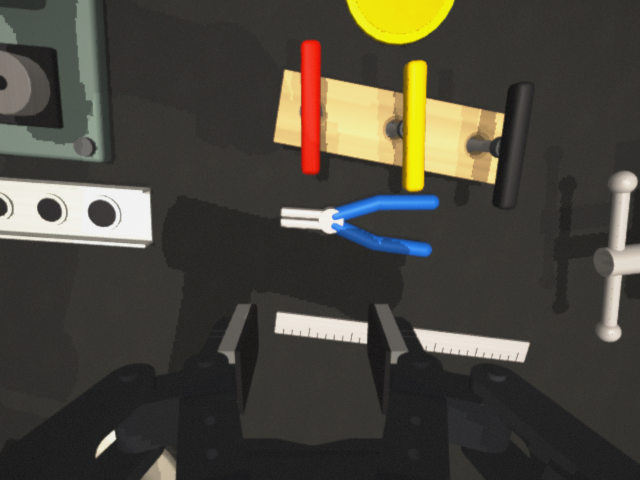

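```bash
python3 -c "
from bench import arm
print(arm.read_state()['clock'],arm.job_done())"
```

```text
the job is handed in; nothing more can be done
23.3 None
```

I set the rod to its middle click, tightened the lock screw with the red key and put the key back in its own hole. I handed the job in at 23.3 s; it reports no verdict.

- **Rod:** I pushed the knob with closed fingers, and the contact force fell to zero as the rod snapped in. The middle ring then stood just outside the bush. A check after the tightening put the travel at about 19 mm (nominal 18), which is within the error of the measurement.
- **Screw:** I measured it at 0.27 rad through the bore before inserting the key. The key seated about 11 mm into the recess without vertical resistance. After turning, I withdrew the key and measured the recess sides at about 100.5°, or 1.75 rad, which is the stop.
- **Disagreement:** I turned the key about 111°, though roughly 91° should have reached the stop. The torque rose only to about 0.3 N m and then levelled off, and I did not find out why. So I rely on the picture of the recess for the screw being tight, not on the torque.
- **Key:** The last pictures show it released and upright in its hole, with the gripper well clear. The measured handle centre was within about 2–3 mm of the hole's axis.
- **Other things:** In those pictures the nut drivers, cans, lid, rib, pliers and rule look where they started. I did not check the drill box again at the end.

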